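Meter seal stones from the tilting bin and complete the lesson tray

TASK

Lay out the lesson tray for the calligraphy class: every one of its six printed places must hold one seal stone, lying centred in its red frame and straight along it. Some places are already filled; get the missing stones by raising the white bin's handle just until the first stones slide into the catch tray and holding that angle, a few at a time - there must never be more than three stones in the catch tray. Finish with the bin lowered to level, leftover stones in the bin or the catch tray and the ink bottle and the eraser left where they are.

Things in the scene. Friction and masses are not known exactly. Their poses are not given: they have to be found in the camera images.
- feeder: Fixed stone feeder: blue base plate 160 mm (x) by 335 mm (y). Origin: on the desk top, straight below the middle of the bin's lip, which is also the bin's hinge line (along x, 50 mm above the desk). On its +y side the white tilting bin, an open-ended channel 76 mm wide; stones lie in it crosswise in single file under two guard rods and can only leave over the lip. On its -y side the catch tray.
- bin (a joint): Tilt of the bin about its lip: 0 = level, grows as the handle end is raised, stop at 0.7 rad. Damped; sinks to level when let go. Its floor is steeper than the bin by 9 degrees under the two stones nearest the lip, 6 under the next two, 3 under the next two, 0 at the back. Stones slide where the floor reaches some angle of 17 to 27 degrees (varies from run to run), so two or so leave at one tilt.
- bin_handle (a point): Middle of the bin's red handle: a round bar 14 mm thick along the feeder's x, 70 mm free between its two posts. With the bin level it is 185 mm in the feeder's +y from the lip and 155 mm above the desk; the bin's walls and rods end 44 mm below it. It moves round the hinge line as the bin tilts and may turn in the grip. Raising takes about 5 to 10 N.
- catch (a point): Middle of the catch tray, 20 mm above the desk; stones within 85 mm of it count as in the catch tray. Feeder frame: level floor 4 mm above the desk from y = -126 to -45 mm, 144 mm wide, side rims 8 mm high; at y = -126 mm a stop 50 mm wide, 18 mm high; at the other end a 45 degree ramp up to the lip. Stones often lie side by side there, touching, or lean on the ramp.
- tray: Fixed lesson tray: dark wood, 282 x 212 mm, floor 6 mm above the desk, rim 6 mm above the floor; six places printed in red (80 x 40 mm each) on white paper, 2 rows of 3. Origin: under its centre, on the desk top. A stone in a place lies along the tray's x.
- ink: Black ink bottle with a red cap, 48 mm across and 85 mm tall, loose bystander. Origin: centre of its foot; z up.
- eraser: Green and white eraser, 60 x 24 x 14 mm, loose bystander lying between feeder and tray. Origin: centre of its underside.
- place1 (a point): Where the centre of a stone lying in printed place 1 belongs (18 mm above the desk, 12 mm above the tray floor). In the tray's frame: x = -52.5 mm, y = -50 mm.
- place2 (a point): Where the centre of a stone lying in printed place 2 belongs (18 mm above the desk, 12 mm above the tray floor). In the tray's frame: x = -52.5 mm, y = 0 mm.
- place3 (a point): Where the centre of a stone lying in printed place 3 belongs (18 mm above the desk, 12 mm above the tray floor). In the tray's frame: x = -52.5 mm, y = 50 mm.
- place4 (a point): Where the centre of a stone lying in printed place 4 belongs (18 mm above the desk, 12 mm above the tray floor). In the tray's frame: x = 52.5 mm, y = -50 mm.
- place5 (a point): Where the centre of a stone lying in printed place 5 belongs (18 mm above the desk, 12 mm above the tray floor). In the tray's frame: x = 52.5 mm, y = 0 mm.
- place6 (a point): Where the centre of a stone lying in printed place 6 belongs (18 mm above the desk, 12 mm above the tray floor). In the tray's frame: x = 52.5 mm, y = 50 mm.
- B1: A square seal stone (a stone block 64 x 24 x 24 mm, about 95 g, brown, green or sand-coloured, a thin gold band round one end). Origin: its centre; x runs along its 64 mm length; any of its four long faces may be up. It starts in the bin, number 1 counted from the lip.
- B2: A square seal stone (a stone block 64 x 24 x 24 mm, about 95 g, brown, green or sand-coloured, a thin gold band round one end). Origin: its centre; x runs along its 64 mm length; any of its four long faces may be up. It starts in the bin, number 2 counted from the lip.
- B3: A square seal stone (a stone block 64 x 24 x 24 mm, about 95 g, brown, green or sand-coloured, a thin gold band round one end). Origin: its centre; x runs along its 64 mm length; any of its four long faces may be up. It starts in the bin, number 3 counted from the lip.
- B4: A square seal stone (a stone block 64 x 24 x 24 mm, about 95 g, brown, green or sand-coloured, a thin gold band round one end). Origin: its centre; x runs along its 64 mm length; any of its four long faces may be up. It starts in the bin, number 4 counted from the lip.
- B5: A square seal stone (a stone block 64 x 24 x 24 mm, about 95 g, brown, green or sand-coloured, a thin gold band round one end). Origin: its centre; x runs along its 64 mm length; any of its four long faces may be up. It starts in the bin, number 5 counted from the lip.
- B6: A square seal stone (a stone block 64 x 24 x 24 mm, about 95 g, brown, green or sand-coloured, a thin gold band round one end). Origin: its centre; x runs along its 64 mm length; any of its four long faces may be up. It starts in the bin, number 6 counted from the lip.
- B7: A square seal stone (a stone block 64 x 24 x 24 mm, about 95 g, brown, green or sand-coloured, a thin gold band round one end). Origin: its centre; x runs along its 64 mm length; any of its four long faces may be up. It starts in the bin, number 7 counted from the lip.
- T1: A square seal stone (a stone block 64 x 24 x 24 mm, about 95 g, brown, green or sand-coloured, a thin gold band round one end). Origin: its centre; x runs along its 64 mm length; any of its four long faces may be up. If present, it starts lying in one of the printed places of the lesson tray; only one or two of T1 to T3 are present.
- T2: A square seal stone (a stone block 64 x 24 x 24 mm, about 95 g, brown, green or sand-coloured, a thin gold band round one end). Origin: its centre; x runs along its 64 mm length; any of its four long faces may be up. If present, it starts lying in one of the printed places of the lesson tray; only one or two of T1 to T3 are present.
- T3: A square seal stone (a stone block 64 x 24 x 24 mm, about 95 g, brown, green or sand-coloured, a thin gold band round one end). Origin: its centre; x runs along its 64 mm length; any of its four long faces may be up. If present, it starts lying in one of the printed places of the lesson tray; only one or two of T1 to T3 are present.

How it is judged (in metres and radians):
On the way, in this order (a step that is already met when the one before it is completed fails the run):
1. the bin is raised by its handle (over 0.1 rad) (value of joint bin above 0.1 rad), for 0.2 s.
2. a stone from the bin has slid into the catch tray (distance between any of B1, B2, B3, B4, B5, B6, B7 and catch below 0.085 m), for 0.2 s.
At the end, for the whole second after the job is handed in: Each of the six places holds a stone whose centre is within 10 mm of the place's point and whose length is within 0.17 rad (10 degrees) of the tray's x; every other stone lies in the bin or in the catch tray; the bin is level (below 0.05 rad) (((distance between B1 and place1 below 0.01 m and angle between the x axis of B1 and the x axis of tray, either way round below 0.17 rad) or (distance between B2 and place1 below 0.01 m and angle between the x axis of B2 and the x axis of tray, either way round below 0.17 rad) or (distance between B3 and place1 below 0.01 m and angle between the x axis of B3 and the x axis of tray, either way round below 0.17 rad) or (distance between B4 and place1 below 0.01 m and angle between the x axis of B4 and the x axis of tray, either way round below 0.17 rad) or (distance between B5 and place1 below 0.01 m and angle between the x axis of B5 and the x axis of tray, either way round below 0.17 rad) or (distance between B6 and place1 below 0.01 m and angle between the x axis of B6 and the x axis of tray, either way round below 0.17 rad) or (distance between B7 and place1 below 0.01 m and angle between the x axis of B7 and the x axis of tray, either way round below 0.17 rad) or (distance between T1 and place1 below 0.01 m and angle between the x axis of T1 and the x axis of tray, either way round below 0.17 rad) or (distance between T2 and place1 below 0.01 m and angle between the x axis of T2 and the x axis of tray, either way round below 0.17 rad) or (distance between T3 and place1 below 0.01 m and angle between the x axis of T3 and the x axis of tray, either way round below 0.17 rad)) and ((distance between B1 and place2 below 0.01 m and angle between the x axis of B1 and the x axis of tray, either way round below 0.17 rad) or (distance between B2 and place2 below 0.01 m and angle between the x axis of B2 and the x axis of tray, either way round below 0.17 rad) or (distance between B3 and place2 below 0.01 m and angle between the x axis of B3 and the x axis of tray, either way round below 0.17 rad) or (distance between B4 and place2 below 0.01 m and angle between the x axis of B4 and the x axis of tray, either way round below 0.17 rad) or (distance between B5 and place2 below 0.01 m and angle between the x axis of B5 and the x axis of tray, either way round below 0.17 rad) or (distance between B6 and place2 below 0.01 m and angle between the x axis of B6 and the x axis of tray, either way round below 0.17 rad) or (distance between B7 and place2 below 0.01 m and angle between the x axis of B7 and the x axis of tray, either way round below 0.17 rad) or (distance between T1 and place2 below 0.01 m and angle between the x axis of T1 and the x axis of tray, either way round below 0.17 rad) or (distance between T2 and place2 below 0.01 m and angle between the x axis of T2 and the x axis of tray, either way round below 0.17 rad) or (distance between T3 and place2 below 0.01 m and angle between the x axis of T3 and the x axis of tray, either way round below 0.17 rad)) and ((distance between B1 and place3 below 0.01 m and angle between the x axis of B1 and the x axis of tray, either way round below 0.17 rad) or (distance between B2 and place3 below 0.01 m and angle between the x axis of B2 and the x axis of tray, either way round below 0.17 rad) or (distance between B3 and place3 below 0.01 m and angle between the x axis of B3 and the x axis of tray, either way round below 0.17 rad) or (distance between B4 and place3 below 0.01 m and angle between the x axis of B4 and the x axis of tray, either way round below 0.17 rad) or (distance between B5 and place3 below 0.01 m and angle between the x axis of B5 and the x axis of tray, either way round below 0.17 rad) or (distance between B6 and place3 below 0.01 m and angle between the x axis of B6 and the x axis of tray, either way round below 0.17 rad) or (distance between B7 and place3 below 0.01 m and angle between the x axis of B7 and the x axis of tray, either way round below 0.17 rad) or (distance between T1 and place3 below 0.01 m and angle between the x axis of T1 and the x axis of tray, either way round below 0.17 rad) or (distance between T2 and place3 below 0.01 m and angle between the x axis of T2 and the x axis of tray, either way round below 0.17 rad) or (distance between T3 and place3 below 0.01 m and angle between the x axis of T3 and the x axis of tray, either way round below 0.17 rad)) and ((distance between B1 and place4 below 0.01 m and angle between the x axis of B1 and the x axis of tray, either way round below 0.17 rad) or (distance between B2 and place4 below 0.01 m and angle between the x axis of B2 and the x axis of tray, either way round below 0.17 rad) or (distance between B3 and place4 below 0.01 m and angle between the x axis of B3 and the x axis of tray, either way round below 0.17 rad) or (distance between B4 and place4 below 0.01 m and angle between the x axis of B4 and the x axis of tray, either way round below 0.17 rad) or (distance between B5 and place4 below 0.01 m and angle between the x axis of B5 and the x axis of tray, either way round below 0.17 rad) or (distance between B6 and place4 below 0.01 m and angle between the x axis of B6 and the x axis of tray, either way round below 0.17 rad) or (distance between B7 and place4 below 0.01 m and angle between the x axis of B7 and the x axis of tray, either way round below 0.17 rad) or (distance between T1 and place4 below 0.01 m and angle between the x axis of T1 and the x axis of tray, either way round below 0.17 rad) or (distance between T2 and place4 below 0.01 m and angle between the x axis of T2 and the x axis of tray, either way round below 0.17 rad) or (distance between T3 and place4 below 0.01 m and angle between the x axis of T3 and the x axis of tray, either way round below 0.17 rad)) and ((distance between B1 and place5 below 0.01 m and angle between the x axis of B1 and the x axis of tray, either way round below 0.17 rad) or (distance between B2 and place5 below 0.01 m and angle between the x axis of B2 and the x axis of tray, either way round below 0.17 rad) or (distance between B3 and place5 below 0.01 m and angle between the x axis of B3 and the x axis of tray, either way round below 0.17 rad) or (distance between B4 and place5 below 0.01 m and angle between the x axis of B4 and the x axis of tray, either way round below 0.17 rad) or (distance between B5 and place5 below 0.01 m and angle between the x axis of B5 and the x axis of tray, either way round below 0.17 rad) or (distance between B6 and place5 below 0.01 m and angle between the x axis of B6 and the x axis of tray, either way round below 0.17 rad) or (distance between B7 and place5 below 0.01 m and angle between the x axis of B7 and the x axis of tray, either way round below 0.17 rad) or (distance between T1 and place5 below 0.01 m and angle between the x axis of T1 and the x axis of tray, either way round below 0.17 rad) or (distance between T2 and place5 below 0.01 m and angle between the x axis of T2 and the x axis of tray, either way round below 0.17 rad) or (distance between T3 and place5 below 0.01 m and angle between the x axis of T3 and the x axis of tray, either way round below 0.17 rad)) and ((distance between B1 and place6 below 0.01 m and angle between the x axis of B1 and the x axis of tray, either way round below 0.17 rad) or (distance between B2 and place6 below 0.01 m and angle between the x axis of B2 and the x axis of tray, either way round below 0.17 rad) or (distance between B3 and place6 below 0.01 m and angle between the x axis of B3 and the x axis of tray, either way round below 0.17 rad) or (distance between B4 and place6 below 0.01 m and angle between the x axis of B4 and the x axis of tray, either way round below 0.17 rad) or (distance between B5 and place6 below 0.01 m and angle between the x axis of B5 and the x axis of tray, either way round below 0.17 rad) or (distance between B6 and place6 below 0.01 m and angle between the x axis of B6 and the x axis of tray, either way round below 0.17 rad) or (distance between B7 and place6 below 0.01 m and angle between the x axis of B7 and the x axis of tray, either way round below 0.17 rad) or (distance between T1 and place6 below 0.01 m and angle between the x axis of T1 and the x axis of tray, either way round below 0.17 rad) or (distance between T2 and place6 below 0.01 m and angle between the x axis of T2 and the x axis of tray, either way round below 0.17 rad) or (distance between T3 and place6 below 0.01 m and angle between the x axis of T3 and the x axis of tray, either way round below 0.17 rad)) and (distance between T1 and place1 below 0.01 m or distance between T1 and place2 below 0.01 m or distance between T1 and place3 below 0.01 m or distance between T1 and place4 below 0.01 m or distance between T1 and place5 below 0.01 m or distance between T1 and place6 below 0.01 m) and (distance between T2 and place1 below 0.01 m or distance between T2 and place2 below 0.01 m or distance between T2 and place3 below 0.01 m or distance between T2 and place4 below 0.01 m or distance between T2 and place5 below 0.01 m or distance between T2 and place6 below 0.01 m) and (distance between T3 and place1 below 0.01 m or distance between T3 and place2 below 0.01 m or distance between T3 and place3 below 0.01 m or distance between T3 and place4 below 0.01 m or distance between T3 and place5 below 0.01 m or distance between T3 and place6 below 0.01 m) and ((y of B1 in the frame of feeder between 0 and 0.2 m and horizontal distance between B1 and feeder below 0.21 m and height (world z) of B1 above 0.05 m) or distance between B1 and catch below 0.085 m or distance between B1 and place1 below 0.01 m or distance between B1 and place2 below 0.01 m or distance between B1 and place3 below 0.01 m or distance between B1 and place4 below 0.01 m or distance between B1 and place5 below 0.01 m or distance between B1 and place6 below 0.01 m) and ((y of B2 in the frame of feeder between 0 and 0.2 m and horizontal distance between B2 and feeder below 0.21 m and height (world z) of B2 above 0.05 m) or distance between B2 and catch below 0.085 m or distance between B2 and place1 below 0.01 m or distance between B2 and place2 below 0.01 m or distance between B2 and place3 below 0.01 m or distance between B2 and place4 below 0.01 m or distance between B2 and place5 below 0.01 m or distance between B2 and place6 below 0.01 m) and ((y of B3 in the frame of feeder between 0 and 0.2 m and horizontal distance between B3 and feeder below 0.21 m and height (world z) of B3 above 0.05 m) or distance between B3 and catch below 0.085 m or distance between B3 and place1 below 0.01 m or distance between B3 and place2 below 0.01 m or distance between B3 and place3 below 0.01 m or distance between B3 and place4 below 0.01 m or distance between B3 and place5 below 0.01 m or distance between B3 and place6 below 0.01 m) and ((y of B4 in the frame of feeder between 0 and 0.2 m and horizontal distance between B4 and feeder below 0.21 m and height (world z) of B4 above 0.05 m) or distance between B4 and catch below 0.085 m or distance between B4 and place1 below 0.01 m or distance between B4 and place2 below 0.01 m or distance between B4 and place3 below 0.01 m or distance between B4 and place4 below 0.01 m or distance between B4 and place5 below 0.01 m or distance between B4 and place6 below 0.01 m) and ((y of B5 in the frame of feeder between 0 and 0.2 m and horizontal distance between B5 and feeder below 0.21 m and height (world z) of B5 above 0.05 m) or distance between B5 and catch below 0.085 m or distance between B5 and place1 below 0.01 m or distance between B5 and place2 below 0.01 m or distance between B5 and place3 below 0.01 m or distance between B5 and place4 below 0.01 m or distance between B5 and place5 below 0.01 m or distance between B5 and place6 below 0.01 m) and ((y of B6 in the frame of feeder between 0 and 0.2 m and horizontal distance between B6 and feeder below 0.21 m and height (world z) of B6 above 0.05 m) or distance between B6 and catch below 0.085 m or distance between B6 and place1 below 0.01 m or distance between B6 and place2 below 0.01 m or distance between B6 and place3 below 0.01 m or distance between B6 and place4 below 0.01 m or distance between B6 and place5 below 0.01 m or distance between B6 and place6 below 0.01 m) and ((y of B7 in the frame of feeder between 0 and 0.2 m and horizontal distance between B7 and feeder below 0.21 m and height (world z) of B7 above 0.05 m) or distance between B7 and catch below 0.085 m or distance between B7 and place1 below 0.01 m or distance between B7 and place2 below 0.01 m or distance between B7 and place3 below 0.01 m or distance between B7 and place4 below 0.01 m or distance between B7 and place5 below 0.01 m or distance between B7 and place6 below 0.01 m) and value of joint bin below 0.05 rad); the robot touches nothing.
It fails at once if more than three stones in the catch tray at once ((distance between each of B1, B2, B3, B4 and catch below 0.085 m or distance between each of B1, B2, B3, B5 and catch below 0.085 m or distance between each of B1, B2, B3, B6 and catch below 0.085 m or distance between each of B1, B2, B3, B7 and catch below 0.085 m or distance between each of B1, B2, B4, B5 and catch below 0.085 m or distance between each of B1, B2, B4, B6 and catch below 0.085 m or distance between each of B1, B2, B4, B7 and catch below 0.085 m or distance between each of B1, B2, B5, B6 and catch below 0.085 m or distance between each of B1, B2, B5, B7 and catch below 0.085 m or distance between each of B1, B2, B6, B7 and catch below 0.085 m or distance between each of B1, B3, B4, B5 and catch below 0.085 m or distance between each of B1, B3, B4, B6 and catch below 0.085 m or distance between each of B1, B3, B4, B7 and catch below 0.085 m or distance between each of B1, B3, B5, B6 and catch below 0.085 m or distance between each of B1, B3, B5, B7 and catch below 0.085 m or distance between each of B1, B3, B6, B7 and catch below 0.085 m or distance between each of B1, B4, B5, B6 and catch below 0.085 m or distance between each of B1, B4, B5, B7 and catch below 0.085 m) or (distance between each of B1, B4, B6, B7 and catch below 0.085 m or distance between each of B1, B5, B6, B7 and catch below 0.085 m or distance between each of B2, B3, B4, B5 and catch below 0.085 m or distance between each of B2, B3, B4, B6 and catch below 0.085 m or distance between each of B2, B3, B4, B7 and catch below 0.085 m or distance between each of B2, B3, B5, B6 and catch below 0.085 m or distance between each of B2, B3, B5, B7 and catch below 0.085 m or distance between each of B2, B3, B6, B7 and catch below 0.085 m or distance between each of B2, B4, B5, B6 and catch below 0.085 m or distance between each of B2, B4, B5, B7 and catch below 0.085 m or distance between each of B2, B4, B6, B7 and catch below 0.085 m or distance between each of B2, B5, B6, B7 and catch below 0.085 m or distance between each of B3, B4, B5, B6 and catch below 0.085 m or distance between each of B3, B4, B5, B7 and catch below 0.085 m or distance between each of B3, B4, B6, B7 and catch below 0.085 m or distance between each of B3, B5, B6, B7 and catch below 0.085 m or distance between each of B4, B5, B6, B7 and catch below 0.085 m)).
It fails at once if the ink bottle knocked over (tilted over 0.5 rad) (angle between ink's own z axis and vertical above 0.5 rad).
It fails at once if ink bottle or eraser moved by more than 50 mm (distance of any of ink, eraser from where it was at the start of the episode above 0.05 m).
Of T1, T2, T3 only 1 to 2 are there at a start; the rules pass over those that are not, and their reading is None.
At some moment in a run one of T1, T2, T3 may be knocked a few centimetres aside while the robot is not near it.
Once in a run the grip may slacken for a moment while it holds something.
It also fails if it takes over 210 s, if anything falls off the work surface, if the arm or the gripper's body presses on something with over 40 N, if the wrist force passes 120 N, or if a joint passes its speed limit or range.

ROBOT

A 6-joint arm with a two-finger parallel gripper is mounted at the origin on the work surface. World frame = base frame: x ahead of the robot, y to its left, z up, the work surface at z = 0. Lengths are in mm, angles in rad, forces in N, time in s.
With the tool pointing down it reaches from about 275 to 1000 mm from the base axis. Payload 8.4 kg.
Tool frame: the origin (TCP) lies at the very end of the fingers, on their centre line; the grasp point (between the pads) lies 19 mm behind it; z points along the fingers, y is the direction in which the jaws open and shut (so a half turn about z gives the same grasp; the last joint's range is limited). The gripper opens to 85 mm and grips with 20 to 120 N. Pads are 22 mm wide; open, the fingers measure 114 mm over their backs; the gripper's body (76 mm by 85 mm) begins 54 mm behind the grasp point. The pads swing forward as they close: fully open they stand 13 mm farther back than shut.
Start: joints at [-1.25, 0.353, 1.633, -0, 1.155, -0.002], TCP at [198.263, -592.722, 231.281] pointing down, gripper open.
Joint ranges: [-2.63, 2.63], [-0.92, 2.1], [0.06, 2.66], [-1.3, 4.44], [0, 2.69], [-3.02, 3.02]. Speed limits (rad/s): [2.22, 2.22, 2.79, 3.14, 3.14, 3.14].

INTERFACE

Orientations are given as [roll, pitch, yaw] about the fixed x, y, z axes, in that order (R = Rz(yaw) Ry(pitch) Rx(roll)).
In Python, from rig import r, vision gives the robot as it stands.
- The arm moves only by the tool move_arm, never from a script. Its argument "series" is text: rows parted by semicolons, each of 7 numbers parted by spaces: the closure, from -1 (fully open) to 1 (shut), then the shift along the tool's x, y, z in units of 40 mm (1.0 is 40 mm), then the turn, a rotation vector about the tool's x, y, z in degrees. In form: grip tx ty tz ax ay az; .... A call has 1 to 20 rows; each row shifts and turns the pose as measured when the row begins, along the tool's axes as they then stand; what a row does not reach is not made up. A row lasts 1/8 s, in which the tool goes at most 62.5 mm and 10.7 degrees, less where a joint would pass 70% of its speed; a pose out of reach is approached as far as the arm can. A call is refused whole if a number of a shift passes 1 or a number of a turn 10.7, either way. A call with a gripper value outside its range is refused whole. The fingers move at their own pace and stop on an object; "grip_force" is the grip in N (left out, the last holds). Time passes only in rows, so rows that do not move let the fingers close. It gives the time, the measured TCP pose, the force and the opening at its end, in the units of the state.
- r.sense(): the state, without advancing time (a new reading comes with each control period).
- vision.grab_frame(name): name is "scene" or "top" or "wrist"; returns the picture (420x560x3 uint8, red, green, blue); there is no depth.
- vision.camera_params(name): a dict with "fx", "fy", "cx", "cy" (pixels), "position" and "rotation" of the camera in the world. Camera axes: x right, y up, looking along -z (the intrinsics and any distortion apply to the point x, -y, -z); pixel columns grow to the right and rows downward; lengths in mm; the calibration is good to about 2 mm. A picture is of the moment at which its call begins: read the wrist's pose just before it. camera_params takes no time and is no camera call; for the wrist camera it gives the pose at the moment of the call.
- r.sign_off(): hands the job in, once; it reports no verdict.
The state is a dict: "clock": time; "qpos": joint angles; "qvel": joint speeds; "joint_efforts": joint torques, N m; "eef_pos": TCP position; "tcp_rot": TCP orientation; "contact_force": force on the tool from outside, world axes, zero at the start; "wrist_torque": the same for the moment, N m; "opening": opening from 0.0 (shut) to 1.0 (fully open).
Only numpy, scipy, OpenCV 4.12 (cv2) and the standard library are available. Lean on these libraries where they do the work, as an engineer would, in place of code of your own. Each camera call takes 0.05 s, during which the arm holds its last target. There are 200 camera calls.

## Working session

There is one attempt and no reset: what is moved stays moved. The work goes in short steps, Python scripts to look and compute and a tool call to move; the robot and the scene stay as the last step left them, time stands still between calls to the robot, and variables do not carry over. Pictures are saved under pics/ and viewed, about 12 in all and at most 16, crops included, and the job is handed in when it is done.

Besides the shell and the picture viewer there is one more tool, called as a command line: name --argument value ..., lists and objects as JSON in quotes. move_arm: Moves the arm, as the interface text tells. Its arguments: {"type":"object","properties":{"series":{"type":"string"},"grip_force":{"type":"number"}},"required":["series"]}

```bash
ls; mkdir -p pics; python3 - <<'E'
from rig import r, vision
import cv2,numpy as np
for n in("top","scene"):
    f=vision.grab_frame(n); cv2.imwrite(f"pics/{n}0.png",f[:,:,::-1]); p=vision.camera_params(n); print(n,p)
print(r.sense())
E
```

```text
pics
top {'fx': 506.18278671280416, 'fy': 506.18278671280416, 'cx': 278.439236034795, 'cy': 212.15920395405558, 'position': array([ 431.72897361,   32.88868835, 1202.43450142]), 'rotation': array([ 0.12757629,  0.0091039 , -1.59399583])}
scene {'fx': 479.6081422477983, 'fy': 479.6081422477983, 'cx': 268.9943425023523, 'cy': 208.67525652089515, 'position': array([1328.41674506,   59.40733714,  899.3907881 ]), 'rotation': array([0.77795691, 0.00990951, 1.59264583])}
{'clock': 0.1, 'qpos': array([-1.25041270e+00,  3.53606390e-01,  1.63403785e+00,  1.32577219e-05,
        1.15519746e+00, -2.41178922e-03]), 'qvel': array([-0.00012919, -0.00030006, -0.00196827,  0.00237611,  0.00027839,
       -0.00191993]), 'joint_efforts': array([ 1.81451440e-03, -6.06354904e+01, -3.42821360e+01,  2.39977271e-04,
        4.04818202e-03,  3.72851702e-06]), 'eef_pos': array([ 198.12795877, -592.32713427,  230.6289532 ]), 'tcp_rot': array([-3.14034364e+00, -1.51348502e-05,  3.22790051e-01]), 'contact_force': array([-0.29599616, -0.13762664, -0.39006784]), 'wrist_torque': array([ 0.01157831,  0.00528531, -0.06910457]), 'opening': 0.9992231724109372}
```

View pics/top0.png

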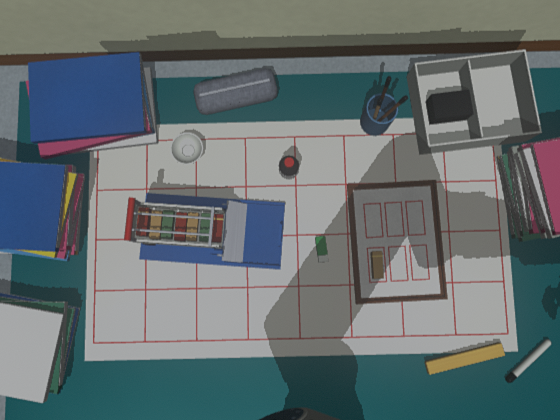

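View pics/scene0.png

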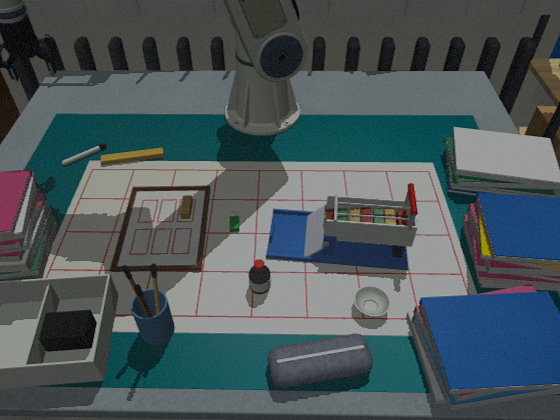

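```bash
cat > h.py <<'E'
import numpy as np,cv2
from scipy.spatial.transform import Rotation as R
from rig import r,vision
def rot(p):
    a=np.array(p['rotation']); return R.from_euler('xyz',a).as_matrix() if a.size==3 else a.reshape(3,3)
def w(p,uv,z):
    uv=np.atleast_2d(np.array(uv,float)); d=np.c_[(uv[:,0]-p['cx'])/p['fx'],-(uv[:,1]-p['cy'])/p['fy'],-np.ones(len(uv))]@rot(p).T
    t=(z-p['position'][2])/d[:,2]; return p['position']+t[:,None]*d
def px(p,X):
    c=(np.atleast_2d(X)-p['position'])@rot(p); return np.c_[p['cx']+p['fx']*c[:,0]/-c[:,2],p['cy']-p['fy']*c[:,1]/-c[:,2]]
def grab(n,name=None):
    p=vision.camera_params(n); f=vision.grab_frame(n)[:,:,::-1].copy()
    if name: cv2.imwrite(f'pics/{name}.png',f)
    return p,f
def st():
    s=r.sense(); print('t%.2f'%s['clock'],s['eef_pos'].round(1),s['tcp_rot'].round(3),'op%.3f'%s['opening'],'F',s['contact_force'].round(1),'q',s['qpos'].round(2)); return s
E
python3 - <<'E'
from h import *
p=vision.camera_params('top'); f=cv2.imread('pics/top0.png'); hsv=cv2.cvtColor(f,cv2.COLOR_BGR2HSV)
m=cv2.inRange(hsv,(105,120,40),(125,255,255)); m[:,:120]=0;m[:180]=0;m[:,300:]=0
rc=cv2.minAreaRect(np.argwhere(m)[:,::-1].astype(np.float32)); print(rc); b=cv2.boxPoints(rc); print(w(p,b,3).round(0))
# tray: dark brown in region
m=cv2.inRange(hsv,(0,60,10),(20,255,110)); m[:,:340]=0;m[:,455:]=0;m[:175]=0;m[310:]=0
rc=cv2.minAreaRect(np.argwhere(cv2.morphologyEx(m,cv2.MORPH_OPEN,np.ones((2,2))))[:,::-1].astype(np.float32)); print(rc); B=w(p,cv2.boxPoints(rc),12); print(B.round(0),B.mean(0))
for q,z in(((289,165),85),((321,247),7),((377,264),20)): print(w(p,q,z).round(0))
st()
a=cv2.resize(f[180:280,120:300],None,fx=3.3,fy=3.3,interpolation=cv2.INTER_CUBIC);c=cv2.resize(f[175:310,340:455],None,fx=1.9,fy=1.9,interpolation=cv2.INTER_CUBIC)
o=np.zeros((590,600,3),np.uint8);o[:330,:594]=a[:330];o[332:332+c.shape[0],:c.shape[1]]=c
cv2.imwrite('pics/z0.png',o)
E
```

```text
((211.63479614257812, 230.56753540039062), (139.79969787597656, 65.67756652832031), 3.990912914276123)
[[483. 371.   3.]
 [640. 362.   3.]
 [608.  27.   3.]
 [453.  42.   3.]]
((396.8936767578125, 248.7330322265625), (108.21070861816406, 126.76112365722656), 2.726310968399048)
[[ 354.  -96.   12.]
 [ 651. -122.   12.]
 [ 632. -378.   12.]
 [ 337. -345.   12.]] [ 493.81104394 -235.4780991    12.        ]
[[682.  13.  85.]]
[[500. -58.   7.]]
[[ 457. -186.   20.]]
t0.10 [ 198.1 -592.3  230.6] [-3.14  -0.     0.323] op0.999 F [-0.3 -0.1 -0.4] q [-1.25  0.35  1.63  0.    1.16 -0.  ]
```

View pics/z0.png

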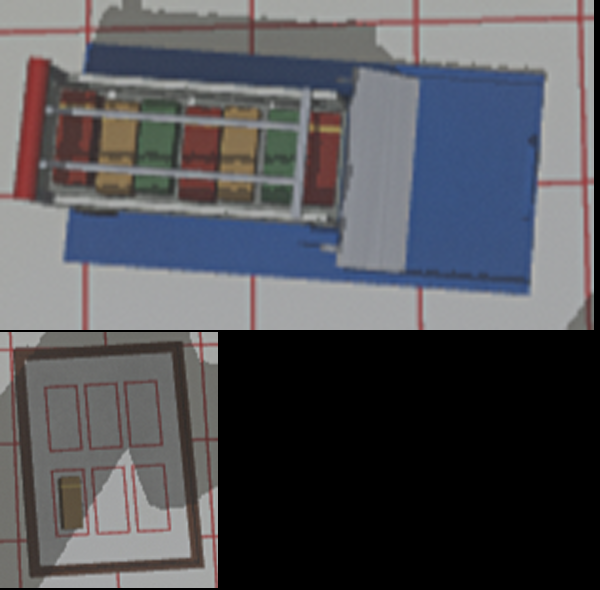

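```bash
python3 - <<'E'
from h import *
from scipy.optimize import least_squares
p=vision.camera_params('top')
zf=lambda a:np.array([[120+u/3.3,180+v/3.3] for u,v in a]); zt=lambda a:np.array([[340+u/1.9,175+(v-332)/1.9] for u,v in a])
def fit(P,Q):
    f=lambda s:(Q@np.array([[np.cos(s[2]),np.sin(s[2])],[-np.sin(s[2]),np.cos(s[2])]])+s[:2]-P).ravel()
    s=least_squares(f,[P[:,0].mean(),P[:,1].mean(),0]); return s.x,f(s.x).round(1)
T=w(p,zt([(45,387),(158,381),(171,529),(54,536)]),6)[:,:2]
print('tray',fit(T,np.array([[92.5,70],[92.5,-70],[-92.5,-70],[-92.5,70.]])))
T=w(p,zt([(15,350),(182,342),(202,567),(32,577)]),12)[:,:2]
print('tray outer',fit(T,np.array([[141,106],[141,-106],[-141,-106],[-141,106.]])))
print('lip',w(p,zf([(358,70),(340,268)]),50).round(0).tolist(),'rampfoot',w(p,zf([(418,76),(405,270)]),4).round(0).tolist(),'handle',w(p,zf([(42,60),(25,200),(33,130)]),158).round(0).tolist())
print('base',w(p,zf([(88,45),(545,72),(530,293),(64,262)]),4).round(0).tolist())
E
```

```text
tray (array([ 5.09864347e+02, -2.36319219e+02,  2.53479898e-02]), array([ 0.4, -0.6, -0.2,  1.3, -0.9,  1.7,  0.8, -2.4]))
tray outer (array([ 5.09717689e+02, -2.35790757e+02,  2.90039286e-02]), array([ 0.4,  1.2,  1.6, -1.1, -1.6, -2.4, -0.4,  2.3]))
lip [[608.0, 154.0, 50.0], [471.0, 168.0, 50.0]] rampfoot [[610.0, 116.0, 4.0], [470.0, 127.0, 4.0]] handle [[603.0, 344.0, 158.0], [514.0, 353.0, 158.0], [558.0, 349.0, 158.0]]
base [[638.0, 356.0, 4.0], [610.0, 24.0, 4.0], [451.0, 38.0, 4.0], [481.0, 372.0, 4.0]]
```

move_arm --series "-1 0 0 0 0 0 8; -1 0 0 0 0 0 8; -1 0 0 0 0 0 8; -1 0.27 -0.97 0 0 0 0;-1 0.27 -0.97 0 0 0 0;-1 0.27 -0.97 0 0 0 0;-1 0.27 -0.97 0 0 0 0;-1 0.27 -0.97 0 0 0 0;-1 0.27 -0.97 0 0 0 0;-1 0.27 -0.97 0 0 0 0;-1 0.27 -0.97 0 0 0 0;-1 0.27 -0.97 0 0 0 0;-1 0.27 -0.97 0 0 0 0;-1 0.27 -0.97 0 0 0 0;-1 0.27 -0.97 0 0 0 0"

```text
clock: 1.98
eef_pos: [380.7, -129.8, 228.3]
tcp_rot: [-3.135, 0.004, -0.116]
contact_force: [0.8, 0.5, -0.1]
opening: 0.998
```

move_arm --series "-1 0.27 -0.97 0 0 0 -1.3;-1 0.27 -0.97 0 0 0 0;-1 0.27 -0.97 0 0 0 0;-1 0.27 -0.97 0 0 0 0;-1 0.27 -0.97 0 0 0 0;-1 0.27 -0.97 0 0 0 0;-1 0.27 -0.97 0 0 0 0;-1 0.27 -0.97 0 0 0 0;-1 0.27 -0.97 0 0 0 0;-1 0.27 -0.97 0 0 0 0;-1 0.27 -0.97 0 0 0 0;-1 0.27 -0.97 0 0 0 0;-1 0 0 0 0 0 0"

```text
clock: 3.6
eef_pos: [555.3, 339.8, 227.2]
tcp_rot: [-3.137, 0.007, -0.088]
contact_force: [-0.1, -0.1, -0.2]
opening: 1.003
```

```bash
python3 - <<'E'
from h import *
s=st(); p,f=grab('wrist'); g=grab('top')[1]
o=np.zeros((420,760,3),np.uint8); o[:,:560]=f; o[:,560:]=cv2.resize(g[130:290,120:320],(200,160)).repeat(1,0)[:, :] if 0 else 0
o[:160,560:]=g[130:290,120:320]; cv2.imwrite('pics/w1.png',o)
print(p['position'].round(0),px(p,[[558,345,155],[541,160,50],[528.6,79,4]]).round(0))
E
```

```text
t3.60 [555.3 339.8 227.2] [-3.137  0.007 -0.088] op1.003 F [-0.1 -0.1 -0.2] q [0.54 0.4  1.58 0.01 1.17 2.2 ]
[638. 332. 370.] [[269. 222.]
 [451. 187.]
 [500. 182.]]
```

View pics/w1.png

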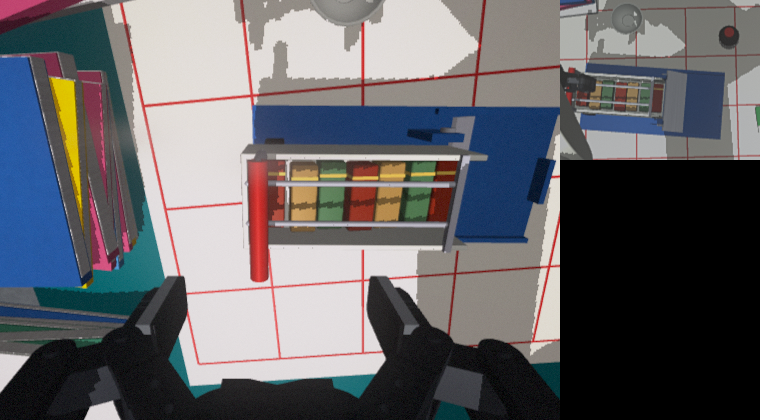

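move_arm --series "-1 0.04 -0.25 0.5 0 0 0;-1 0 0 0.75 0 0 0;-1 0 0 0.75 0 0 0;-1 0 0 0.25 0 0 0;-1 0 0 0 0 0 0;1 0 0 0 0 0 0;1 0 0 0 0 0 0;1 0 0 0 0 0 0;1 0 0 0 0 0 0;1 0 0 0 0 0 0;1 0 0 0 0 0 0" --grip_force 60

```text
clock: 5.08
eef_pos: [557.0, 352.5, 137.1]
tcp_rot: [-3.125, 0.004, -0.094]
contact_force: [3.1, 0.1, -6.4]
opening: 0.143
```

move_arm --series "1 0 0.075 -0.12 0 0 0;1 0 0.075 -0.12 0 0 0;1 0 0.075 -0.12 0 0 0;1 0 0.075 -0.12 0 0 0;1 0 0.06 -0.08 0 0 0;1 0 0.06 -0.08 0 0 0;1 0 0 0 0 0 0"

```text
clock: 5.95
eef_pos: [555.2, 334.8, 163.8]
tcp_rot: [-3.123, 0.004, -0.096]
contact_force: [1.1, 3.8, -5.6]
opening: 0.138
```

```bash
cat > cat.py <<'E'
from h import *
import sys
s=st(); p,f=grab('top'); g=grab('scene')[1]
d=s['eef_pos']+[0,0,19]-np.array([541,166,50])
y=d[1]*.9957+d[0]*.093; print('tilt deg',np.degrees(np.arctan2(d[2],y))-29.6,'R',np.hypot(y,d[2]))
# non-blue/non-white colour in catch
a=f[190:275,195:295];hsv=cv2.cvtColor(a,cv2.COLOR_BGR2HSV)
m=((hsv[...,0]<90)|(hsv[...,0]>150))&(hsv[...,1]>70)&(hsv[...,2]>40); n,_,S,C=cv2.connectedComponentsWithStats(m.astype(np.uint8))
print('top',[(S[i,4],(C[i]+[195,190]).round(0).tolist()) for i in range(1,n) if S[i,4]>15])
o=np.vstack([cv2.resize(f[180:280,120:300],(540,300)),cv2.resize(g[170:270,260:440],(540,300))]);cv2.imwrite('pics/c%s.png'%sys.argv[1],o)
E
python3 cat.py 1
```

```text
t5.95 [555.2 334.8 163.8] [-3.123  0.004 -0.096] op0.138 F [ 1.1  3.8 -5.6] q [0.53 0.45 1.65 0.02 1.04 2.19]
tilt deg 8.505665365983937 R 215.24563764126685
top [(np.int32(16), [246.0, 194.0]), (np.int32(19), [197.0, 214.0]), (np.int32(176), [220.0, 228.0]), (np.int32(57), [197.0, 225.0]), (np.int32(16), [196.0, 237.0])]
```

move_arm --series "1 0 0.04 -0.045 0 0 0;1 0 0.04 -0.045 0 0 0;1 0 0 0 0 0 0;1 0 0 0 0 0 0;1 0 0 0 0 0 0;1 0 0 0 0 0 0"

```text
clock: 6.8
eef_pos: [554.9, 332.0, 167.5]
tcp_rot: [-3.123, 0.004, -0.095]
contact_force: [-0.1, 4.1, -5.1]
opening: 0.142
```

```bash
python3 cat.py 2
```

```text
t6.80 [554.9 332.  167.5] [-3.123  0.004 -0.095] op0.142 F [-0.1  4.1 -5.1] q [0.53 0.44 1.65 0.02 1.04 2.18]
tilt deg 9.732173891409573 R 215.33262749816546
top [(np.int32(16), [246.0, 194.0]), (np.int32(21), [197.0, 214.0]), (np.int32(167), [220.0, 228.0]), (np.int32(61), [197.0, 225.0]), (np.int32(18), [196.0, 237.0])]
```

move_arm --series "1 0 0.04 -0.045 0 0 0;1 0 0.04 -0.045 0 0 0;1 0 0 0 0 0 0;1 0 0 0 0 0 0;1 0 0 0 0 0 0;1 0 0 0 0 0 0"

```text
clock: 7.65
eef_pos: [554.6, 328.8, 171.3]
tcp_rot: [-3.122, 0.004, -0.095]
contact_force: [-0.1, 3.9, -4.7]
opening: 0.143
```

```bash
python3 cat.py 3
```

```text
t7.65 [554.6 328.8 171.3] [-3.122  0.004 -0.095] op0.143 F [-0.1  3.9 -4.7] q [0.52 0.44 1.65 0.02 1.05 2.18]
tilt deg 11.04669193289405 R 215.34690733124674
top [(np.int32(16), [246.0, 194.0]), (np.int32(22), [198.0, 214.0]), (np.int32(153), [221.0, 228.0]), (np.int32(67), [197.0, 225.0]), (np.int32(19), [196.0, 237.0])]
```

move_arm --series "1 0 0.04 -0.045 0 0 0;1 0 0.04 -0.045 0 0 0;1 0 0 0 0 0 0;1 0 0 0 0 0 0;1 0 0 0 0 0 0;1 0 0 0 0 0 0"

```text
clock: 8.5
eef_pos: [554.4, 325.6, 175.1]
tcp_rot: [-3.122, 0.004, -0.095]
contact_force: [0.3, 4.1, -3.9]
opening: 0.14
```

```bash
python3 cat.py 4
```

```text
t8.50 [554.4 325.6 175.1] [-3.122  0.004 -0.095] op0.140 F [ 0.3  4.1 -3.9] q [0.52 0.43 1.65 0.02 1.05 2.17]
tilt deg 12.379744988637981 R 215.49539205484797
top [(np.int32(16), [246.0, 194.0]), (np.int32(22), [198.0, 213.0]), (np.int32(276), [227.0, 228.0]), (np.int32(72), [197.0, 225.0]), (np.int32(21), [196.0, 237.0])]
```

move_arm --series "1 0 0 0 0 0 0;1 0 0 0 0 0 0;1 0 0 0 0 0 0;1 0 0 0 0 0 0;1 0 0 0 0 0 0;1 0 0 0 0 0 0;1 0 0 0 0 0 0;1 0 0 0 0 0 0"

```text
clock: 9.6
eef_pos: [554.4, 325.6, 175.1]
tcp_rot: [-3.122, 0.004, -0.095]
contact_force: [-0.1, 4.7, -3.4]
opening: 0.137
```

```bash
python3 cat.py 5
```

```text
t9.60 [554.4 325.6 175.1] [-3.122  0.004 -0.095] op0.137 F [-0.1  4.7 -3.4] q [0.52 0.43 1.65 0.02 1.05 2.17]
tilt deg 12.377307870333993 R 215.4828397606302
top [(np.int32(16), [246.0, 194.0]), (np.int32(21), [198.0, 213.0]), (np.int32(72), [197.0, 225.0]), (np.int32(271), [260.0, 232.0]), (np.int32(21), [196.0, 237.0])]
```

View pics/c5.png

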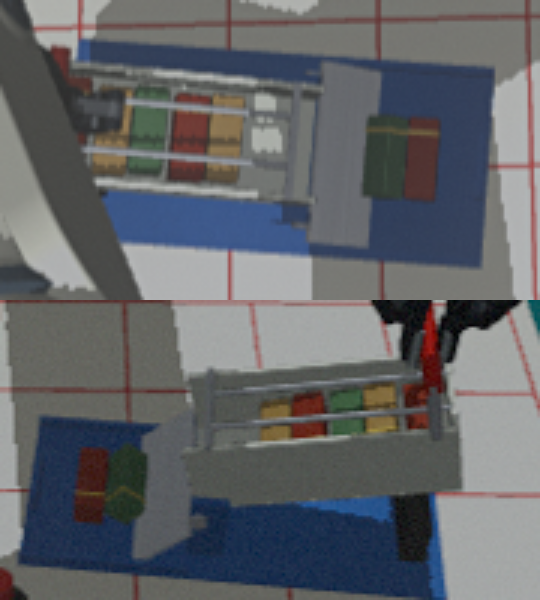

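move_arm --series "1 0 -0.1 0.13 0 0 0;1 0 -0.1 0.13 0 0 0;1 0 -0.1 0.13 0 0 0;1 0 -0.1 0.14 0 0 0;1 0 -0.1 0.15 0 0 0;1 0 -0.1 0.16 0 0 0;1 0 -0.04 0.06 0 0 0;-1 0 0 0 0 0 0;-1 0 0 0 0 0 0;-1 0 0 0 0 0 0;-1 0 0 -0.5 0 0 0;-1 0 0 -1 0 0 0;-1 0 0 -1 0 0 0;-1 0 1 0 0 0 0;-1 0 1 0 0 0 0;-1 0 1 0 0 0 0;-1 0 1 0 0 0 0"

```text
clock: 11.82
eef_pos: [544.5, 189.7, 249.0]
tcp_rot: [-3.119, -0.007, -0.091]
contact_force: [0.4, -0.7, 0.9]
opening: 0.996
```

move_arm --series "-1 0 0.9 0 0.3 0 0;-1 0 0.9 0 0 0 0;-1 -0.1 0.85 0 0.5 0 0;-1 0 0 0 0 0 0"

```text
clock: 12.32
eef_pos: [531.3, 78.9, 253.4]
tcp_rot: [-3.103, -0.015, -0.094]
contact_force: [0.8, 0.9, 0.2]
opening: 1.003
```

```bash
python3 - <<'E'
from h import *
s=st(); p,f=grab('wrist','w2'); print(p)
E
```

```text
t12.32 [531.3  78.9 253.4] [-3.103 -0.015 -0.094] op1.003 F [0.8 0.9 0.2] q [0.12 0.18 1.81 0.04 1.12 1.77]
{'fx': 317.06522274761994, 'fy': 317.06522274761994, 'cx': 276.70400514344396, 'cy': 214.01144751569157, 'position': array([609.99642913,  65.80029591, 398.0328686 ]), 'rotation': array([-0.3109808 ,  0.03864729, -1.66363522])}
```

View pics/w2.png

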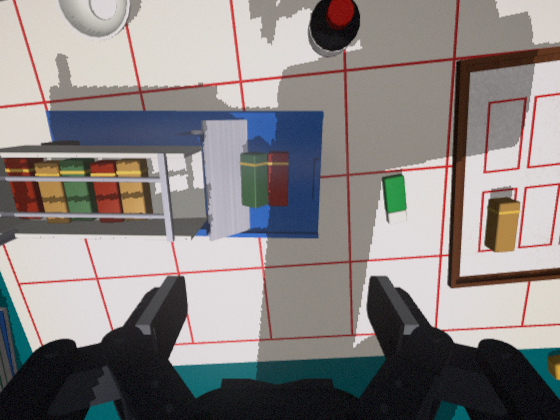

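```bash
python3 - <<'E'
from h import *
p={'fx':317.065,'fy':317.065,'cx':276.704,'cy':214.011,'position':np.array([609.996,65.8,398.03]),'rotation':np.array([-.3109808,.03864729,-1.66363522])}
f=cv2.imread('pics/w2.png')
print('red',w(p,[(268,153),(289,153),(288,206),(267,206)],28).round(0).tolist())
print('lip',w(p,[(203,122),(210,240)],50).round(0).tolist(),'foot',w(p,[(247,120),(241,237)],4).round(0).tolist(),'end',w(p,[(323,112),(318,238)],4).round(0).tolist())
T=lambda x,y,z:[509.8+x*np.cos(.027)-y*np.sin(.027),-236+x*np.sin(.027)+y*np.cos(.027),z]
print('tray corner pred',px(p,[T(141,106,12),T(-141,106,12),T(92.5,70,6),T(92.5,30,6),T(12.5,70,6),T(12.5,30,6),T(-12.5,70,6)]).round(0).tolist())
c=w(p,[(487,199),(519,198),(516,250),(486,250)],30);print('T1',c.round(0).tolist(),'place3 pred',T(-52.5,50,0))
cv2.imwrite('pics/z2.png',cv2.resize(f[40:300,225:560],None,fx=2.3,fy=2.3,interpolation=cv2.INTER_CUBIC))
E
```

```text
red [[567.0, 94.0, 28.0], [565.0, 70.0, 28.0], [502.0, 76.0, 28.0], [504.0, 102.0, 28.0]]
lip [[609.0, 158.0, 50.0], [474.0, 172.0, 50.0]] foot [[606.0, 117.0, 4.0], [457.0, 144.0, 4.0]] end [[606.0, 27.0, 4.0], [447.0, 41.0, 4.0]]
tray corner pred [[464.0, 58.0], [452.0, 287.0], [491.0, 101.0], [528.0, 97.0], [486.0, 171.0], [520.0, 167.0], [484.0, 191.0]]
T1 [[492.0, -156.0, 30.0], [490.0, -192.0, 30.0], [424.0, -198.0, 30.0], [426.0, -162.0, 30.0]] place3 pred [np.float64(455.9692991065225), np.float64(-187.43555167288568), 0]
```

View pics/z2.png

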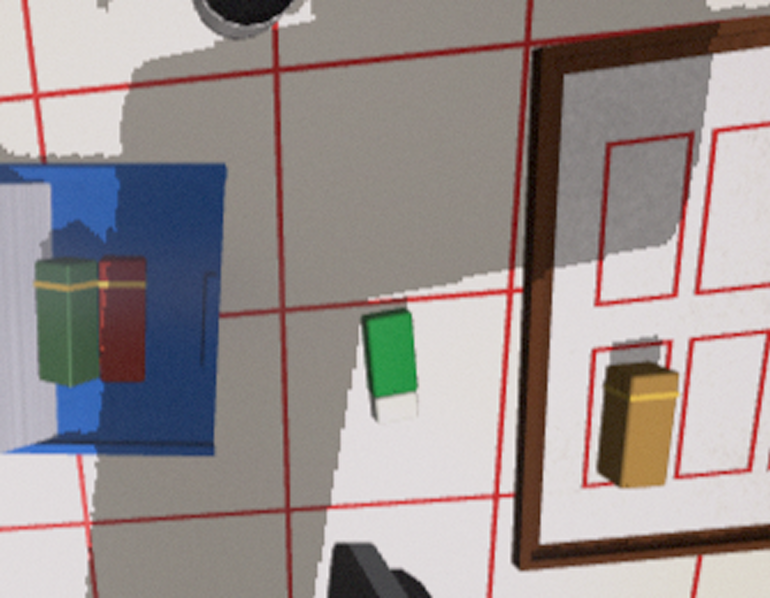

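move_arm --series "-1 0 0 0 -2.2 0 -7;-1 0 0 0 0 0 -10;-1 0 0 0 0 0 -10;-1 0 0 0.4 0 0 -10;-1 0 0 0.4 0 0 -10;-1 0 0 0.4 0 0 -10;-1 0 0 0.4 0 0 -10;-1 0 0 0.4 0 0 -10;-1 0 0 0.4 0 0 -10;-1 0 0 0.4 0 0 0;-1 0 0 0 0 0 0"

```text
clock: 13.75
eef_pos: [541.4, 92.0, 148.1]
tcp_rot: [3.109, -0.006, 1.476]
contact_force: [1.2, 0.2, -0.4]
opening: 1.0
```

move_arm --series "-1 -0.18 -0.16 0.5 1.9 0.3 0;-1 0 0 0.8 0 0 0;-1 0 0 0.8 0 0 0;-1 0 0 0.5 0 0 0;-1 0 0 0 0 0 0"

```text
clock: 14.38
eef_pos: [534.6, 85.3, 39.6]
tcp_rot: [-3.136, -0.013, 1.466]
contact_force: [0.4, -0.2, -0.1]
opening: 0.999
```

```bash
python3 - <<'E'
from h import *
s=st(); p,f=grab('wrist'); g=grab('scene')[1]
o=np.zeros((420,800,3),np.uint8);o[:,:560]=f;o[:200,560:]=cv2.resize(g[180:280,250:370],(240,200));cv2.imwrite('pics/w3.png',o)
E
```

```text
t14.38 [534.6  85.3  39.6] [-3.136 -0.013  1.466] op0.999 F [ 0.4 -0.2 -0.1] q [0.15 0.49 1.95 0.02 0.71 0.24]
```

View pics/w3.png

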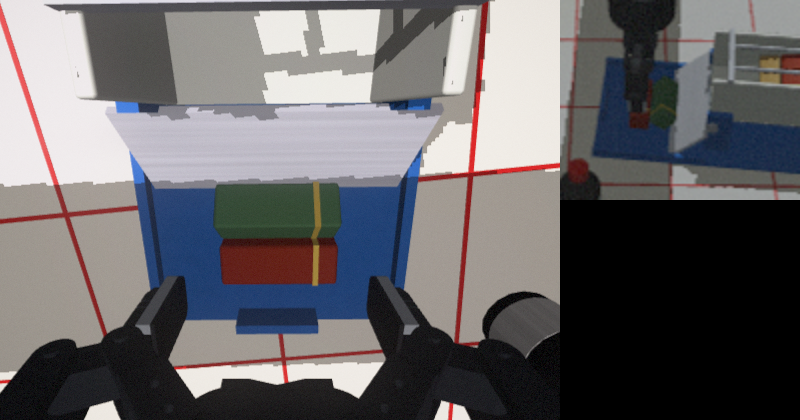

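move_arm --series "-1 0 0 0.5 0 0.5 0;-1 0 0 0.46 0 0 0;-1 0 0 0 0 0 0;1 0 0 0 0 0 0;1 0 0 0 0 0 0;1 0 0 0 0 0 0;1 0 0 0 0 0 0;1 0 0 0 0 0 0" --grip_force 50

```text
clock: 15.48
eef_pos: [539.6, 86.6, 6.5]
tcp_rot: [3.137, -0.024, 1.466]
contact_force: [0.1, -0.4, -1.4]
opening: 0.732
```

move_arm --series "1 0 0 -0.3 0 0 0;1 0 0 -0.6 0 0 0;1 0 0 -0.9 0 0 0;1 0 0 -0.9 0 0 0;1 0 0 -0.6 0 1 0;1 0 0 0 0 0 0"

```text
clock: 16.23
eef_pos: [538.7, 83.5, 145.9]
tcp_rot: [3.136, -0.042, 1.466]
contact_force: [-0.8, -0.2, -1.3]
opening: 0.731
```

```bash
python3 - <<'E'
from h import *
p={'fx':317.065,'fy':317.065,'cx':276.704,'cy':214.011,'position':np.array([609.996,65.8,398.03]),'rotation':np.array([-.3109808,.03864729,-1.66363522])}
q=np.array([(608,145),(693,134),(677,296),(597,304),(593,349),(584,487)])/2.3+[225,40]
W=w(p,q,6);print(W.round(0).tolist(),W[:4].mean(0))
s=st(); p,f=grab('wrist','w4')
E
```

```text
[[599.0, -162.0, 6.0], [600.0, -202.0, 6.0], [519.0, -205.0, 6.0], [519.0, -164.0, 6.0], [494.0, -165.0, 6.0], [413.0, -168.0, 6.0]] [ 559.24402493 -183.17752525    6.        ]
t16.23 [538.7  83.5 145.9] [ 3.136 -0.042  1.466] op0.731 F [-0.8 -0.2 -1.3] q [0.13 0.32 1.89 0.05 0.91 0.2 ]
```

View pics/w4.png

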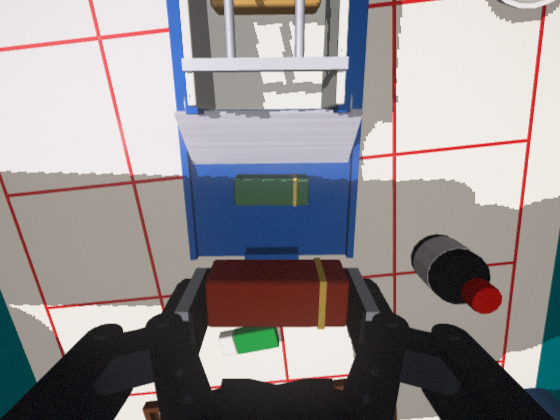

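```bash
python3 - <<'E'
from h import *
p=vision.camera_params('wrist'); W=w(p,[(235,175),(309,175),(308,206),(236,206)],28); print(W.round(0).tolist(),W.mean(0))
E
```

```text
[[507.0, 120.0, 28.0], [568.0, 114.0, 28.0], [565.0, 87.0, 28.0], [504.0, 94.0, 28.0]] [535.98384515 103.63337785  28.        ]
```

move_arm --series "1 0 0 0 0 -1 -7.5;1 -0.95 0.05 0 0 0 0;1 -0.95 0.05 0 0 0 0;1 -0.95 0.05 0 0 0 0;1 -0.95 0.05 0 0 0 0;1 -0.95 0.05 0 0 0 0;1 -0.95 0.05 0 0 0 0;1 -0.8 0.05 0.5 0 0 0;1 0 0 0 0 0 0"

```text
clock: 17.4
eef_pos: [554.0, -181.5, 107.2]
tcp_rot: [-3.134, -0.023, 1.603]
contact_force: [-1.1, 0.6, -1.3]
opening: 0.735
```

move_arm --series "1 -0.04 0.15 0.6 0 0 0.3;1 0 0 0.8 0 0 0;1 0 0 0.6 0 0 0;1 0 0 0 0 0 0"

```text
clock: 17.9
eef_pos: [557.8, -178.0, 23.2]
tcp_rot: [-3.129, -0.024, 1.597]
contact_force: [-0.1, 0.3, -1.2]
opening: 0.735
```

```bash
python3 - <<'E'
from h import *
s=st(); p,f=grab('wrist','w5'); g=grab('top')[1]
cs=lambda x,y:[[560+a*1-b*.026,-184+a*.026+b,6] for a,b in((x,y),)][0]
print(px(p,[cs(40,20),cs(-40,20),cs(40,-30),cs(-40,-30),cs(-65,20),cs(-145,20)]).round(0).tolist())
o=np.zeros((420,800,3),np.uint8);o[:,:560]=f;o[:300,560:]=cv2.resize(g[170:320,340:460],(240,300));cv2.imwrite('pics/w5.png',o)
E
```

```text
t17.90 [ 557.8 -178.    23.2] [-3.129 -0.024  1.597] op0.735 F [-0.1  0.3 -1.2] q [-0.32  0.57  1.84  0.03  0.75 -0.37]
[[355.0, 239.0], [210.0, 239.0], [349.0, 317.0], [215.0, 316.0], [165.0, 238.0], [21.0, 237.0]]
```

View pics/w5.png

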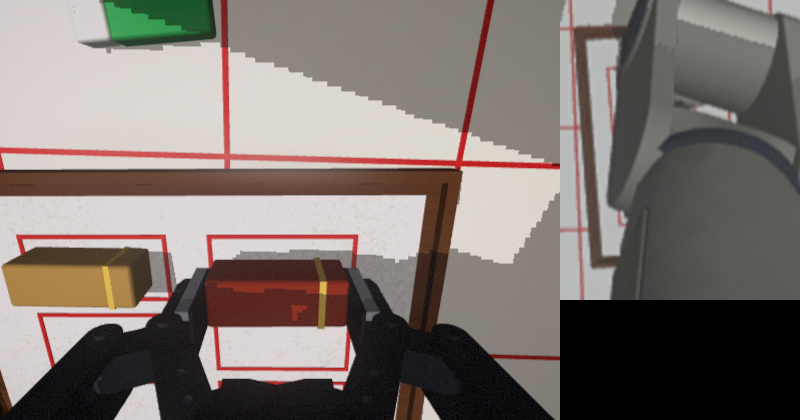

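move_arm --series "1 -0.11 0.06 0 0 0 0;1 0 0 0.3 0 0 0;1 0 0 0 0 0 0"

```text
clock: 18.38
eef_pos: [563.7, -183.4, 14.9]
tcp_rot: [-3.136, -0.021, 1.598]
contact_force: [0.1, -0.2, -0.5]
opening: 0.732
```

```bash
python3 - <<'E'
from h import *
for i in range(3): st(); p,f=grab('wrist')
cs=lambda x,y:[560.1+x-y*.026,-182.7+x*.026+y,6]
print(px(p,[cs(40,20),cs(-40,20)]).round(0).tolist())
h=cv2.cvtColor(f,cv2.COLOR_BGR2HSV); m=((h[...,0]<6)|(h[...,0]>172))&(h[...,1]>150)&(h[...,2]>30)
for y in (245,300,320): print(y,np.where(m[y,150:400])[0][[0,-1]]+150)
E
```

```text
t18.38 [ 563.7 -183.4   14.9] [-3.136 -0.021  1.598] op0.732 F [ 0.1 -0.2 -0.5] q [-0.33  0.59  1.83  0.03  0.73 -0.38]
t18.43 [ 564.2 -183.6   15.4] [-3.137 -0.021  1.598] op0.735 F [-0.4 -0.5  0.1] q [-0.33  0.59  1.83  0.03  0.73 -0.38]
t18.48 [ 564.4 -183.6   15.6] [-3.138 -0.021  1.598] op0.734 F [ 0.2  0.  -0.3] q [-0.33  0.59  1.83  0.03  0.73 -0.38]
[[347.0, 232.0], [194.0, 232.0]]
245 [192 348]
300 [208 347]
320 [208 345]
```

move_arm --series "1 0 -0.1 0.1 0 0 0;1 0 0 0.1 0 0 0;1 0 0 0 0 0 0;1 0 0 0 0 0 0"

```text
clock: 19.02
eef_pos: [560.2, -183.7, 7.6]
tcp_rot: [-3.138, -0.021, 1.598]
contact_force: [-0.5, 0.3, 1.6]
opening: 0.736
```

move_arm --series "-1 0 0 0 0 0 0;-1 0 0 0 0 0 0;-1 0 0 -0.3 0 0 0;-1 0 0 -0.8 0 0 0;-1 0 0 -0.9 0 0 0;-1 0 0 -0.9 0 -1 0;-1 1 -0.05 0 0 0 0;-1 1 -0.05 0 0 0 0;-1 1 -0.06 0 0 0 0;-1 1 -0.06 0 0 0 0;-1 1 -0.06 0 0 0 0;-1 1 -0.06 0 0 0 0;-1 0.8 -0.06 0 0 0 7.3;-1 0 0 0 0 0 0;-1 0 0 0 0 0 0"

```text
clock: 20.9
eef_pos: [539.8, 92.3, 138.7]
tcp_rot: [3.133, -0.003, 1.468]
contact_force: [-0.0, 0.3, -0.6]
opening: 0.994
```

```bash
cat > see.py <<'E'
from h import *
import sys
# stones in catch: coloured blobs on blue floor in wrist view, rectangle at z=28
s=st(); p,f=grab('wrist',sys.argv[1])
h=cv2.cvtColor(f,cv2.COLOR_BGR2HSV)
m=(((h[...,0]<95)|(h[...,0]>160))&(h[...,1]>90)&(h[...,2]>25)).astype(np.uint8)
m=cv2.morphologyEx(m,cv2.MORPH_CLOSE,np.ones((7,7)));m=cv2.morphologyEx(m,cv2.MORPH_OPEN,np.ones((5,5)))
for c in cv2.findContours(m,0,2)[0]:
    if cv2.contourArea(c)<600: continue
    b=cv2.boxPoints(cv2.minAreaRect(c)); W=w(p,b,28); L=np.linalg.norm(np.diff(W[:3],axis=0),axis=1)
    C=W.mean(0); print('px',b.mean(0).round(0),'W',C.round(1)[:2],'LxW',L.round(0), 'ang',[round(float(np.arctan2(*(W[i+1]-W[i])[1::-1])),3) for i in(0,1)])
E
python3 see.py w6
```

```text
t20.90 [539.8  92.3 138.7] [ 3.133e+00 -3.000e-03  1.468e+00] op0.994 F [-0.   0.3 -0.6] q [0.17 0.34 1.89 0.   0.9  0.27]
px [258. 341.] W [507.8 -39.8] LxW [49. 29.] ang [0.064, -1.548]
px [ 12. 348.] W [267.2 -23.8] LxW [102.  22.] ang [1.199, -0.109]
px [485. 308.] W [727.  -26.1] LxW [31. 55.] ang [1.095, -0.685]
px [548. 331.] W [791.7 -64.9] LxW [ 20. 160.] ang [-0.107, -1.395]
px [262.   9.] W [545.3 239.6] LxW [45. 11.] ang [-0.1, -1.655]
```

```bash
python3 - <<'E'
from h import *
p=vision.camera_params('wrist');f=cv2.imread('pics/w6.png');h=cv2.cvtColor(f,cv2.COLOR_BGR2HSV)
u,v=px(p,[536,103.6,28])[0].astype(int);print(u,v,h[v-25:v+30:6,u].tolist(),h[v,u-50:u+50:10].tolist())
cv2.imwrite('pics/z6.png',f)
E
```

```text
270 197 [[110, 144, 175], [110, 132, 114], [83, 37, 55], [63, 61, 80], [66, 84, 79], [63, 73, 80], [65, 82, 75], [109, 182, 108], [108, 192, 105], [108, 185, 105]] [[109, 168, 106], [109, 165, 110], [64, 68, 79], [66, 82, 78], [67, 83, 80], [69, 75, 78], [64, 73, 80], [64, 70, 80], [64, 72, 78], [108, 173, 109]]
```

View pics/w6.png

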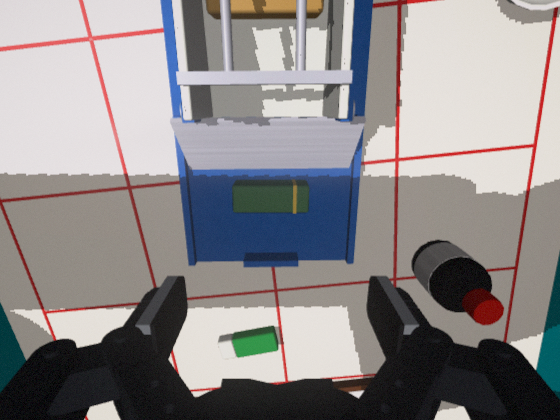

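```bash
cat > see.py <<'E'
from h import *
import sys
s=st(); p,f=grab('wrist',sys.argv[1]); h=cv2.cvtColor(f,cv2.COLOR_BGR2HSV)
F=lambda x,y:[541+x*.9955+y*.095,164-x*.095+y*.9955,28]
P=px(p,[F(-70,-126),F(70,-126),F(70,-48),F(-70,-48)]).astype(np.int32); reg=np.zeros(f.shape[:2],np.uint8); cv2.fillPoly(reg,[P],1)
m=(((h[...,0]<95)|(h[...,0]>160))&(h[...,1]>45)&(h[...,2]>25)).astype(np.uint8)*reg
m=cv2.morphologyEx(m,cv2.MORPH_OPEN,np.ones((3,3)));m=cv2.morphologyEx(m,cv2.MORPH_CLOSE,np.ones((3,3)))
for c in cv2.findContours(m,0,2)[0]:
    if cv2.contourArea(c)<400: continue
    b=cv2.boxPoints(cv2.minAreaRect(c)); W=w(p,b,28); L=np.linalg.norm(np.diff(W[:3],axis=0),axis=1)
    i=int(np.argmax(L)); d=W[i+1]-W[i]; a=(np.arctan2(d[1],d[0])+1.57)%3.1416-1.57
    C=W.mean(0); e=C-s['eef_pos']; y=s['tcp_rot'][2]
    print('px',b.mean(0).round(0),'W',C.round(1)[:2],'LxW',L.round(0),'ang %.3f'%a,'hsv',np.median(h[m*0+cv2.drawContours(m*0,[c],0,1,-1)>0],axis=0),
     'tx %.2f ty %.2f az %.1f'%((e[0]*np.cos(y)+e[1]*np.sin(y))/40,(e[0]*np.sin(y)-e[1]*np.cos(y))/40,-np.degrees((a+1.5708-y+1.57)%3.1416-1.57)))
E
python3 see.py w7
```

```text
t20.95 [539.9  92.1 138.7] [ 3.133e+00 -3.000e-03  1.467e+00] op0.999 F [ 0.1 -0.2  0.4] q [0.17 0.34 1.89 0.   0.9  0.27]
px [270. 197.] W [535.8 104. ] LxW [62. 26.] ang -0.105 hsv [64. 73. 77.] tx 0.29 ty -0.13 az 0.1
```

move_arm --series "-1 0.27 -0.13 0.6 0.4 0 0;-1 0 0 0.9 0 0 0;-1 0 0 0.9 0 0 0;-1 0 0 0.4 0 0 0;-1 0 0 0 0 0 0"

```text
clock: 21.62
eef_pos: [538.7, 99.3, 25.3]
tcp_rot: [3.137, -0.003, 1.464]
contact_force: [-0.2, -0.5, 0.2]
opening: 1.001
```

move_arm --series "-1 0.08 -0.08 0.3 0 0 0;-1 0 0 0.25 0 0 0;-1 0 0 0 0 0 0;1 0 0 0 0 0 0;1 0 0 0 0 0 0;1 0 0 0 0 0 0;1 0 0 0 0 0 0;1 0 0 0 0 0 0"

```text
clock: 22.62
eef_pos: [538.3, 103.3, 5.3]
tcp_rot: [3.132, -0.005, 1.464]
contact_force: [-0.3, 0.7, -1.3]
opening: 0.736
```

move_arm --series "1 0 0 -0.3 0 0 0;1 0 0 -0.8 0 0 0;1 0 0 -0.9 0 0 0;1 0 0 -0.4 0 0 -7.6;1 -0.95 0.04 0 0 0 0;1 -0.95 0.04 0 0 0 0;1 -0.95 0.04 0 0 0 0;1 -0.95 0.04 0 0 0 0;1 -0.95 0.04 0 0 0 0;1 -0.95 0.04 0 0 0 0;1 -0.95 0.04 0 0 0 0;1 -0.95 0.04 0 0 0 0;1 -0.8 0.04 0 0 0 0;1 0 0 0.6 0 0 0;1 0 0 0.6 0 0 0;1 0 0 0 0 0 0"

```text
clock: 24.62
eef_pos: [566.0, -244.4, 68.3]
tcp_rot: [3.12, -0.001, 1.601]
contact_force: [-0.6, -0.1, -1.9]
opening: 0.738
```

move_arm --series "1 0.29 -0.11 0.5 0.7 0 0.2;1 0 0 0.6 0 0 0;1 0 0 0 0 0 0;1 0 0 0 0 0 0"

```text
clock: 25.12
eef_pos: [562.5, -230.7, 25.0]
tcp_rot: [3.132, 0.0, 1.598]
contact_force: [-0.0, 0.0, -0.5]
opening: 0.736
```

```bash
cat > fr.py <<'E'
from h import *
import sys
# compare predicted frame (tray x,y) with thin red lines seen: print predicted corners and search lines near
x0,y0=map(float,sys.argv[1:3]); O=np.array([508.9,-234.1]);a=.026
T=lambda x,y,z=6:[O[0]+x*np.cos(a)-y*np.sin(a),O[1]+x*np.sin(a)+y*np.cos(a),z]
s=st(); p,f=grab('wrist',sys.argv[3]); t=T(x0,y0); y=s['tcp_rot'][2]; e=np.array(t)-s['eef_pos']
print('target',np.round(t,1),'tx %.2f ty %.2f yawerr %.3f'%((e[0]*np.cos(y)+e[1]*np.sin(y))/40,(e[0]*np.sin(y)-e[1]*np.cos(y))/40,y-1.5708-a))
print(px(p,[T(x0+40,y0+20),T(x0-40,y0+20)]).round(0).tolist())
o=np.zeros((420,560,3),np.uint8);o[:]=f
for q in px(p,[T(x0+40,y0+20),T(x0-40,y0+20),T(x0-40,y0-20),T(x0+40,y0-20)]): cv2.circle(o,tuple(int(v) for v in q),2,(255,255,0),-1)
cv2.imwrite('pics/%s.png'%sys.argv[3],o)
E
python3 fr.py 52.5 0 w8
```

```text
t25.12 [ 562.5 -230.7   25. ] [3.132 0.    1.598] op0.736 F [-0.   0.  -0.5] q [-0.39  0.58  1.81  0.01  0.74 -0.43]
target [ 561.4 -232.7    6. ] tx -0.05 ty -0.03 yawerr 0.001
[[348.0, 230.0], [203.0, 231.0]]
```

View pics/w8.png

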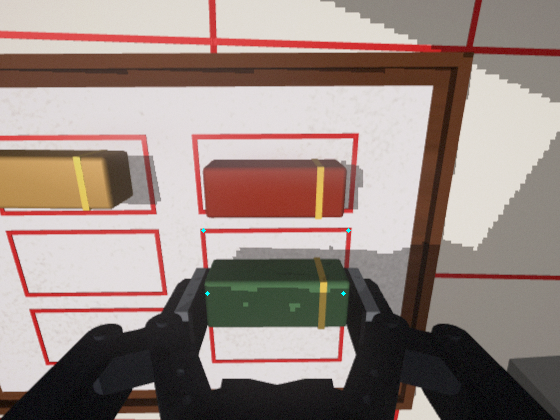

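```bash
python3 - <<'E'
from h import *
p=vision.camera_params('wrist')
print('frame',w(p,[(193,135),(357,135),(200,213),(357,213)],6).round(1).tolist())
print('red z6',w(p,[(205,162),(343,160)],6).round(1).tolist(),'z30 low',w(p,[(206,216),(344,216)],30).round(1).tolist())
print('T1 z6',w(p,[(0,151),(120,152)],6).round(1).tolist(),'z30 low',w(p,[(0,208),(107,208)],30).round(1).tolist())
print('green z30ish',w(p,[(207,325),(347,325)],39).round(1).tolist())
E
```

```text
frame [[518.2, -162.6, 6.0], [600.0, -160.4, 6.0], [519.6, -203.6, 6.0], [604.5, -201.5, 6.0]]
red z6 [[523.5, -175.9, 6.0], [594.2, -173.0, 6.0]] z30 low [[528.0, -196.8, 30.0], [591.8, -195.2, 30.0]]
T1 z6 [[421.0, -173.1, 6.0], [480.9, -172.0, 6.0]] z30 low [[434.8, -195.2, 30.0], [483.1, -194.0, 30.0]]
green z30ish [[527.9, -250.0, 39.0], [596.5, -248.6, 39.0]]
```

move_arm --series "1 -0.04 -0.03 0.2 0 0 0;1 0 0 0.15 0 0 0;1 0 0 0.05 0 0 0;1 0 0 0 0 0 0;1 0 0 0 0 0 0"

```text
clock: 25.8
eef_pos: [562.1, -232.8, 9.4]
tcp_rot: [3.13, 0.001, 1.598]
contact_force: [0.1, -1.0, -0.7]
opening: 0.739
```

move_arm --series "1 0 0 0.04 0 0 0;-1 0 0 0 0 0 0;-1 0 0 0 0 0 0;-1 0 0 -0.3 0 0 0;-1 0 0 -0.8 0 0 0;-1 0 0 -0.9 0 0 0;-1 0 0 -0.9 0.6 0 -10.4;-1 0 0 -0.9 0 0 -10.4;-1 0 0 -0.8 0 0 -10.4;-1 0 0 -0.5 0 0 -10.4;-1 0 0 0 0 0 -10.4;-1 0 0 0 0 0 -10.4;-1 0 0 0 0 0 -10.4;-1 0 0 0 0 0 -10;-1 0 0 0 0 0 0"

```text
clock: 27.68
eef_pos: [561.2, -232.9, 230.9]
tcp_rot: [-3.136, 0.011, 3.087]
contact_force: [0.2, 1.0, 0.3]
opening: 1.002
```

move_arm --series "-1 0 0 0 0 0 2.2;-1 0.1 0.97 0 0 0 0;-1 0.1 0.97 0 0 0 0;-1 0.1 0.97 0 0 0 0;-1 0.1 0.97 0 0 0 0;-1 0.1 0.97 0 0 0 0;-1 0.1 0.97 0 0 0 0;-1 0.1 0.97 0 0 0 0;-1 0.1 0.97 0 0 0 0;-1 0.1 0.97 0 0 0 0;-1 0.1 0.97 0 0 0 0;-1 0.1 0.97 0 0 0 0;-1 0.1 0.97 0 0 0 0;-1 0.1 0.97 0 0 0 0;-1 0.1 0.97 0 0 0 0;-1 0 0.4 0 0 0 0;-1 0 0 0 0 0 0"

```text
clock: 29.8
eef_pos: [580.0, 345.6, 236.3]
tcp_rot: [-3.139, 0.021, 2.966]
contact_force: [-0.3, 0.1, 0.4]
opening: 0.998
```

move_arm --series "-1 0 0 0 0 1.2 -4.7;-1 0.58 0.06 0 0 0 0;-1 0 0 0.4 0 0 0;-1 0 0 0 0 0 0"

```text
clock: 30.3
eef_pos: [557.3, 344.6, 219.7]
tcp_rot: [-3.136, -0.001, 3.042]
contact_force: [-0.4, -0.0, -0.1]
opening: 0.999
```

move_arm --series "-1 0 0.15 0.5 0 0 0;-1 0 0 0.8 0 0 0;-1 0 0 0.7 0 0 0;-1 0 0 0.05 0 0 0;-1 0 0 0 0 0 0;1 0 0 0 0 0 0;1 0 0 0 0 0 0;1 0 0 0 0 0 0;1 0 0 0 0 0 0;1 0 0 0 0 0 0;1 0 0 0 0 0 0" --grip_force 60

```text
clock: 31.68
eef_pos: [561.6, 352.8, 135.5]
tcp_rot: [3.141, 0.004, 3.039]
contact_force: [2.2, 2.6, -5.7]
opening: 0.142
```

move_arm --series "1 0 -0.07 -0.125 0 0 0;1 0 -0.07 -0.125 0 0 0;1 0 -0.075 -0.125 0 0 0;1 0 -0.08 -0.12 0 0 0;1 0 -0.085 -0.12 0 0 0;1 0 -0.09 -0.115 0 0 0;1 0 -0.09 -0.115 0 0 0;1 0 -0.09 -0.1 0 0 0;1 0 0 0 0 0 0;1 0 0 0 0 0 0;1 0 0 0 0 0 0"

```text
clock: 33.05
eef_pos: [558.9, 324.9, 175.5]
tcp_rot: [3.14, 0.005, 3.038]
contact_force: [2.1, 2.3, -6.5]
opening: 0.141
```

```bash
python3 cat.py 6
```

```text
t33.05 [558.9 324.9 175.5] [3.14  0.005 3.038] op0.141 F [ 2.1  2.3 -6.5] q [ 0.53  0.44  1.64 -0.    1.06 -0.94]
tilt deg 12.504055959164653 R 215.45051208147848
top [(np.int32(16), [246.0, 194.0]), (np.int32(22), [198.0, 213.0]), (np.int32(73), [197.0, 224.0]), (np.int32(21), [196.0, 237.0])]
```

Step up 1.3°.

move_arm --series "1 0 -0.04 -0.045 0 0 0;1 0 -0.04 -0.045 0 0 0;1 0 0 0 0 0 0;1 0 0 0 0 0 0;1 0 0 0 0 0 0;1 0 0 0 0 0 0;1 0 0 0 0 0 0;1 0 0 0 0 0 0"

```text
clock: 34.15
eef_pos: [558.5, 321.7, 178.9]
tcp_rot: [3.14, 0.005, 3.039]
contact_force: [3.0, 2.0, -6.4]
opening: 0.139
```

```bash
python3 cat.py 7
```

```text
t34.15 [558.5 321.7 178.9] [3.14  0.005 3.039] op0.139 F [ 3.   2.  -6.4] q [ 0.52  0.43  1.64 -0.    1.07 -0.95]
tilt deg 13.752551062146857 R 215.4595243792796
top [(np.int32(16), [246.0, 194.0]), (np.int32(24), [198.0, 213.0]), (np.int32(76), [197.0, 224.0]), (np.int32(23), [197.0, 237.0])]
```

move_arm --series "1 0 -0.04 -0.04 0 0 0;1 0 -0.04 -0.04 0 0 0;1 0 0 0 0 0 0;1 0 0 0 0 0 0;1 0 0 0 0 0 0;1 0 0 0 0 0 0;1 0 0 0 0 0 0;1 0 0 0 0 0 0"

```text
clock: 35.25
eef_pos: [558.2, 318.3, 182.7]
tcp_rot: [3.14, 0.005, 3.039]
contact_force: [1.6, 1.8, -5.3]
opening: 0.141
```

```bash
python3 cat.py 8
```

```text
t35.25 [558.2 318.3 182.7] [3.14  0.005 3.039] op0.141 F [ 1.6  1.8 -5.3] q [ 0.52  0.42  1.64 -0.    1.07 -0.95]
tilt deg 15.109628220375065 R 215.60646665945606
top [(np.int32(16), [246.0, 194.0]), (np.int32(33), [200.0, 213.0]), (np.int32(120), [199.0, 225.0]), (np.int32(40), [198.0, 237.0])]
```

move_arm --series "1 0 0 0 0 0 0;1 0 0 0 0 0 0;1 0 0 0 0 0 0;1 0 0 0 0 0 0;1 0 0 0 0 0 0;1 0 0 0 0 0 0;1 0 0 0 0 0 0;1 0 0 0 0 0 0"

```text
clock: 36.35
eef_pos: [558.2, 318.2, 182.7]
tcp_rot: [3.14, 0.005, 3.039]
contact_force: [1.7, 1.8, -4.1]
opening: 0.142
```

```bash
python3 cat.py 9
```

```text
t36.35 [558.2 318.2 182.7] [3.14  0.005 3.039] op0.142 F [ 1.7  1.8 -4.1] q [ 0.52  0.42  1.64 -0.    1.07 -0.95]
tilt deg 15.123233993628162 R 215.6113139702712
top [(np.int32(16), [246.0, 194.0]), (np.int32(23), [205.0, 214.0]), (np.int32(159), [204.0, 225.0]), (np.int32(251), [254.0, 233.0]), (np.int32(62), [203.0, 238.0])]
```

move_arm --series "1 0 0 0 0 0 0;1 0 0 0 0 0 0;1 0 0 0 0 0 0;1 0 0 0 0 0 0;1 0 0 0 0 0 0;1 0 0 0 0 0 0"

```text
clock: 37.2
eef_pos: [558.2, 318.2, 182.8]
tcp_rot: [3.14, 0.005, 3.039]
contact_force: [2.4, 2.1, -4.7]
opening: 0.141
```

```bash
python3 cat.py 10
```

```text
t37.20 [558.2 318.2 182.8] [3.14  0.005 3.039] op0.141 F [ 2.4  2.1 -4.7] q [ 0.52  0.42  1.64 -0.    1.07 -0.95]
tilt deg 15.134855139295617 R 215.64464723273613
top [(np.int32(16), [246.0, 194.0]), (np.int32(520), [254.0, 233.0])]
```

View pics/c10.png

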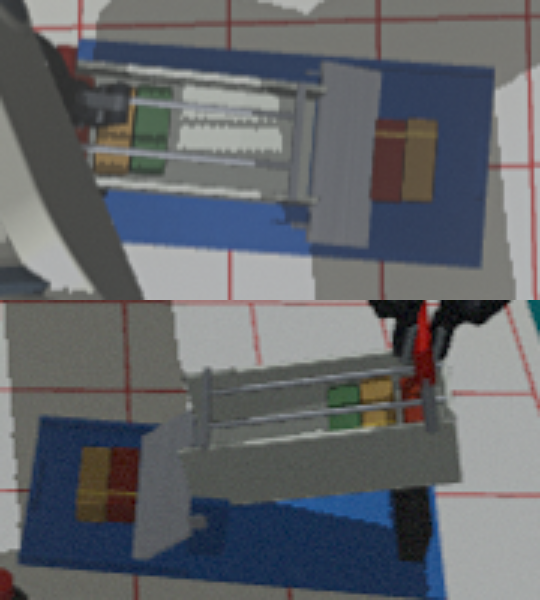

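move_arm --series "1 0 0.11 0.12 0 0 0;1 0 0.11 0.12 0 0 0;1 0 0.11 0.13 0 0 0;1 0 0.1 0.14 0 0 0;1 0 0.1 0.14 0 0 0;1 0 0.1 0.15 0 0 0;1 0 0.09 0.15 0 0 0;1 0 0.07 0.12 0 0 0;-1 0 0 0 0 0 0;-1 0 0 0 0 0 0;-1 0 0 0 0 0 0;-1 0 0 -0.5 0 0 0;-1 0 0 -1 0 0 0;-1 0 0 -0.8 0 0 0;-1 0 -1 0 0 0 0;-1 0 -1 0 0 0 0;-1 0 -1 0 0 0 0;-1 0 -1 0 0 0 0;-1 0 -1 0 0 0 0;-1 0 -1 0 0 0 0"

```text
clock: 39.8
eef_pos: [539.1, 109.0, 246.8]
tcp_rot: [3.134, 0.018, 3.042]
contact_force: [-0.0, -0.2, -0.8]
opening: 0.995
```

move_arm --series "-1 0 0 0 0 0 10;-1 0 0 0 0 0 10;-1 0 0 0 0 0 10;-1 0 0 0 0 0 10;-1 0 0 0 0 0 10;-1 0 0 0 0 0 10;-1 0 0 0 0 0 10;-1 0 0 0 0 0 10;-1 0 0 0 0 0 8;-1 0 0 0 0 0 0"

```text
clock: 41.05
eef_pos: [542.1, 105.2, 265.1]
tcp_rot: [3.104, -0.013, 1.452]
contact_force: [-0.1, 0.2, 1.1]
opening: 1.003
```

move_arm --series "-1 -0.3 -0.1 0.8 2.1 -0.7 -0.9;-1 0 0 0.9 0 0 0;-1 0 0 0.9 0 0 0;-1 0 0 0.4 0 0 0;-1 0 0 0 0 0 0"

```text
clock: 41.68
eef_pos: [541.2, 94.0, 147.8]
tcp_rot: [3.133, -0.002, 1.484]
contact_force: [0.7, -0.6, 0.2]
opening: 1.003
```

```bash
python3 see.py w9; python3 - <<'E'
import cv2,numpy as np
f=cv2.imread('pics/w9.png');h=cv2.cvtColor(f,cv2.COLOR_BGR2HSV)
for u in(255,280): print([ (v,h[v,u].tolist()) for v in range(150,260,6)])
E
```

```text
t41.67 [541.2  94.  147.8] [ 3.133e+00 -2.000e-03  1.484e+00] op1.003 F [ 0.7 -0.6  0.2] q [ 0.17  0.33  1.88 -0.    0.93  0.26]
px [267. 204.] W [533.2  96.5] LxW [63. 41.] ang -0.088 hsv [ 17. 140. 109.] tx 0.05 ty -0.20 az 0.1
[(150, [132, 14, 183]), (156, [133, 13, 180]), (162, [128, 15, 182]), (168, [115, 50, 175]), (174, [179, 102, 108]), (180, [1, 124, 99]), (186, [1, 144, 92]), (192, [1, 151, 93]), (198, [4, 173, 93]), (204, [18, 143, 114]), (210, [16, 133, 113]), (216, [18, 133, 117]), (222, [18, 135, 113]), (228, [109, 177, 101]), (234, [109, 165, 108]), (240, [109, 172, 105]), (246, [108, 176, 106]), (252, [111, 144, 62]), (258, [109, 157, 96])]
[(150, [127, 12, 186]), (156, [131, 15, 181]), (162, [136, 16, 175]), (168, [116, 40, 178]), (174, [179, 99, 108]), (180, [179, 124, 97]), (186, [3, 139, 97]), (192, [2, 161, 92]), (198, [3, 177, 91]), (204, [17, 137, 112]), (210, [16, 139, 114]), (216, [18, 142, 113]), (222, [18, 132, 116]), (228, [109, 174, 107]), (234, [109, 186, 103]), (240, [109, 167, 104]), (246, [108, 191, 103]), (252, [111, 131, 64]), (258, [110, 157, 96])]
```

```bash
python3 - <<'E'
from h import *
p=vision.camera_params('wrist');f=cv2.imread('pics/w9.png');h=cv2.cvtColor(f,cv2.COLOR_BGR2HSV).astype(int)
for n,m in (('sand',(h[...,0]>11)&(h[...,0]<26)&(h[...,1]>90)),('red',((h[...,0]<9)|(h[...,0]>172))&(h[...,1]>85))):
    m=m.astype(np.uint8); m[:160]=0;m[240:]=0;m[:,:190]=0;m[:,360:]=0
    m=cv2.morphologyEx(m,cv2.MORPH_OPEN,np.ones((9,9)))
    c=max(cv2.findContours(m,0,2)[0],key=cv2.contourArea); b=cv2.boxPoints(cv2.minAreaRect(c)); print(n,b.round(0).tolist(),w(p,b,28).round(0).tolist(),w(p,b,28).mean(0).round(1))
E
```

```text
sand [[233.0, 202.0], [304.0, 202.0], [304.0, 226.0], [233.0, 226.0]] [[505.0, 102.0, 28.0], [566.0, 96.0, 28.0], [565.0, 74.0, 28.0], [502.0, 80.0, 28.0]] [534.3  88.   28. ]
red [[230.0, 200.0], [230.0, 174.0], [287.0, 174.0], [287.0, 200.0]] [[502.0, 104.0, 28.0], [505.0, 126.0, 28.0], [553.0, 122.0, 28.0], [551.0, 99.0, 28.0]] [528.1 113.   28. ]
```

move_arm --series "-1 -0.1 -0.16 0.7 0.4 0 0.5;-1 0 0 0.9 0 0 0;-1 0 0 0.9 0 0 0;-1 0 0 0.45 0 0 0;-1 0 0 0 0 0 0"

```text
clock: 42.35
eef_pos: [543.4, 92.4, 36.2]
tcp_rot: [3.125, -0.006, 1.478]
contact_force: [-0.9, -0.5, -0.3]
opening: 0.998
```

move_arm --series "-1 -0.13 -0.22 0 0.8 0 0;-1 0 0 0.4 0 0 0;-1 0 0 0.35 0 0 0;-1 0 0 0 0 0 0"

```text
clock: 42.85
eef_pos: [536.0, 88.2, 7.3]
tcp_rot: [3.135, -0.007, 1.479]
contact_force: [0.6, 0.9, 0.2]
opening: 1.003
```

move_arm --series "1 0 0 0.05 0 0 0;1 0 0 0 0 0 0;1 0 0 0 0 0 0;1 0 0 0 0 0 0;1 0 0 0 0 0 0;1 0 0 -0.3 0 0 0;1 0 0 -0.8 0 0 0;1 0 0 -0.9 0 0 0;1 0 0 -0.4 0 0 -6.8;1 -0.95 0.04 0 0 0 0;1 -0.95 0.04 0 0 0 0;1 -0.95 0.04 0 0 0 0;1 -0.95 0.04 0 0 0 0;1 -0.95 0.04 0 0 0 0;1 -0.95 0.03 0 0 0 0;1 -0.95 0.03 0 0 0 0;1 -0.95 0.03 0 0 0 0;1 -0.95 0.03 0 0 0 0;1 -0.5 0 0 0 0 0"

```text
clock: 45.22
eef_pos: [562.5, -283.7, 114.6]
tcp_rot: [3.124, -0.005, 1.605]
contact_force: [0.3, 0.7, -0.9]
opening: 0.735
```

move_arm --series "1 0 0 0.3 0.7 0 0;1 0 0 0 0 0 0"

```text
clock: 45.48
eef_pos: [562.3, -283.5, 102.3]
tcp_rot: [3.137, -0.006, 1.603]
contact_force: [0.1, 1.0, -1.6]
opening: 0.736
```

move_arm --series "1 0 0 0.8 0 0 0.3;1 0 0 0.8 0 0 0;1 0 0 0.4 0 0 0;1 0 0 0 0 0 0;1 0 0 0 0 0 0"

```text
clock: 46.1
eef_pos: [564.2, -278.4, 22.0]
tcp_rot: [3.136, -0.006, 1.602]
contact_force: [0.8, -0.3, -0.2]
opening: 0.732
```

```bash
python3 fr.py 52.5 -50 w10
```

```text
t46.10 [ 564.2 -278.4   22. ] [ 3.136 -0.006  1.602] op0.732 F [ 0.8 -0.3 -0.2] q [-0.47  0.61  1.76  0.01  0.77 -0.51]
target [ 562.7 -282.7    6. ] tx -0.11 ty -0.04 yawerr 0.006
[[349.0, 237.0], [202.0, 236.0]]
```

move_arm --series "1 -0.11 -0.04 0.1 0 0 0;1 0 0 0.1 0 0 0;1 0 0 0.1 0 0 0;1 0 0 0.05 0 0 0;1 0 0 0 0 0 0;1 0 0 0 0 0 0"

```text
clock: 46.9
eef_pos: [563.7, -284.0, 9.1]
tcp_rot: [3.133, -0.005, 1.602]
contact_force: [0.7, 0.4, -1.4]
opening: 0.727
```

Release, return to the catch.

move_arm --series "1 0 0.03 0.05 0 0 0;-1 0 0 0 0 0 0;-1 0 0 0 0 0 0;-1 0 0 -0.3 0 0 0;-1 0 0 -0.8 0 0 0;-1 0 0 -0.9 0 0 0;-1 0 0 -0.9 0.3 0 0;-1 1 -0.03 0 0 0 0;-1 1 -0.03 0 0 0 0;-1 1 -0.04 0 0 0 0;-1 1 -0.05 0 0 0 0;-1 1 -0.05 0 0 0 0;-1 1 -0.06 0 0 0 0;-1 1 -0.06 0 0 0 0;-1 1 -0.06 0 0 0 0;-1 1 -0.06 0 0 0 0;-1 0.2 0 0 0 0 7.3;-1 0 0 0 0 0 0;-1 0 0 0 0 0 0"

```text
clock: 49.28
eef_pos: [538.8, 92.7, 143.1]
tcp_rot: [3.121, -0.004, 1.474]
contact_force: [-0.4, 0.2, 0.0]
opening: 0.999
```

```bash
python3 see.py w11
```

```text
t49.27 [538.8  92.7 143.1] [ 3.121 -0.004  1.474] op0.999 F [-0.4  0.2  0. ] q [ 0.17  0.33  1.9  -0.    0.9   0.27]
px [266. 191.] W [533.6 109. ] LxW [62. 17.] ang -0.101 hsv [  2. 149.  95.] tx 0.39 ty -0.17 az 0.2
```

```bash
sed -i 's/F(70,-48),F(-70,-48)/F(70,-30),F(-70,-30)/; s/h\[...,1\]>45/h[...,1]>60/' see.py; python3 see.py w12; python3 - <<'E'
import cv2,numpy as np
f=cv2.imread('pics/w12.png');cv2.imwrite('pics/z12.png',cv2.resize(f[100:290,160:380],None,fx=3,fy=3,interpolation=cv2.INTER_CUBIC))
E
```

```text
t49.33 [538.8  92.5 143.1] [ 3.121 -0.004  1.473] op1.003 F [-0.7 -0.3 -0.7] q [ 0.17  0.33  1.9  -0.    0.9   0.27]
px [266. 186.] W [534.2 113.5] LxW [62. 25.] ang -0.101 hsv [  2. 144.  96.] tx 0.51 ty -0.17 az 0.2
```

View pics/z12.png

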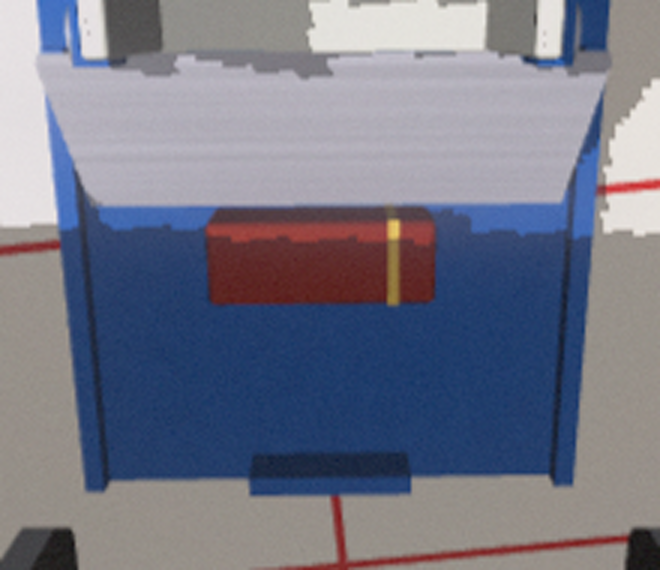

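move_arm --series "-1 0.48 -0.16 0.7 1.1 0 0;-1 0 0 0.9 0 0 0;-1 0 0 0.9 0 0 0;-1 0 0 0.3 0 0 0;-1 0 0 0 0 0 0"

```text
clock: 50.0
eef_pos: [537.4, 110.2, 29.8]
tcp_rot: [3.137, -0.005, 1.473]
contact_force: [-0.1, 0.8, 0.5]
opening: 0.997
```

move_arm --series "-1 0.02 -0.08 0.3 0 0 0;-1 0 0 0.24 0 0 0;-1 0 0 0 0 0 0;1 0 0 0 0 0 0;1 0 0 0 0 0 0;1 0 0 0 0 0 0;1 0 0 0 0 0 0;1 0 0 0 0 0 0"

```text
clock: 51.0
eef_pos: [536.8, 111.8, 10.4]
tcp_rot: [3.132, -0.007, 1.473]
contact_force: [1.0, -0.6, -1.6]
opening: 0.73
```

move_arm --series "1 0 0 -0.3 0 0 0;1 0 0 -0.8 0 0 0;1 0 0 -0.9 0 0 0;1 0 0 -0.4 0 0 -7.1;1 -0.95 -0.25 0 0 0 0;1 -0.95 -0.25 0 0 0 0;1 -0.95 -0.25 0 0 0 0;1 -0.95 -0.25 0 0 0 0;1 -0.95 -0.25 0 0 0 0;1 -0.95 -0.25 0 0 0 0;1 -0.95 -0.25 0 0 0 0;1 -0.95 -0.25 0 0 0 0;1 -0.6 -0.15 0 0 0 0;1 0 0 0.2 0 0 0;1 0 0 0 0 0 0"

```text
clock: 52.88
eef_pos: [460.4, -228.9, 109.5]
tcp_rot: [3.12, -0.003, 1.602]
contact_force: [0.1, 0.6, 0.5]
opening: 0.729
```

move_arm --series "1 -0.25 -0.1 0.6 0.8 0 0.2;1 0 0 0.8 0 0 0;1 0 0 0.55 0 0 0;1 0 0 0 0 0 0;1 0 0 0 0 0 0"

```text
clock: 53.5
eef_pos: [459.9, -234.7, 31.3]
tcp_rot: [3.133, -0.003, 1.604]
contact_force: [-0.4, 0.1, -0.6]
opening: 0.735
```

```bash
python3 fr.py -52.5 0 w13
```

```text
t53.50 [ 459.9 -234.7   31.3] [ 3.133e+00 -3.000e-03  1.604e+00] op0.735 F [-0.4  0.1 -0.6] q [-0.48  0.47  2.01  0.01  0.65 -0.52]
target [ 456.4 -235.5    6. ] tx -0.02 ty -0.09 yawerr 0.007
[[342.0, 224.0], [201.0, 224.0]]
```

View pics/w13.png

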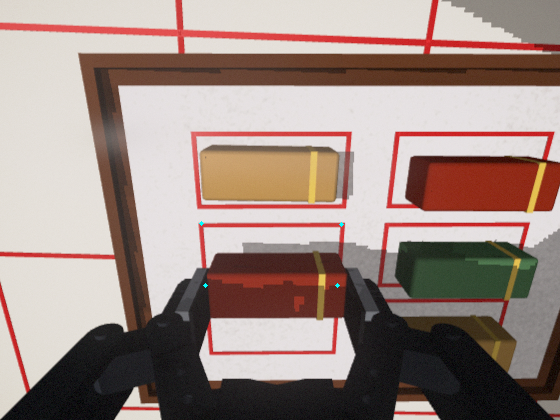

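move_arm --series "1 -0.02 -0.08 0.15 0 0 0;1 0 0 0.15 0 0 0;1 0 0 0.1 0 0 0;1 0 0 0 0 0 0;1 0 0 0 0 0 0"

```text
clock: 54.18
eef_pos: [457.7, -236.1, 16.1]
tcp_rot: [3.13, -0.002, 1.604]
contact_force: [0.1, -0.0, -0.2]
opening: 0.73
```

Lower ~3 mm more, release, lift and turn for the handle.

move_arm --series "1 0 -0.02 0.08 0 0 0;1 0 0 0.02 0 0 0;1 0 0 0 0 0 0;-1 0 0 0 0 0 0;-1 0 0 0 0 0 0;-1 0 0 -0.3 0 0 0;-1 0 0 -0.8 0 0 0;-1 0 0 -0.9 0 0 0;-1 0 0 -0.9 0.6 0 -10.4;-1 0 0 -0.9 0 0 -10.4;-1 0 0 -0.8 0 0 -10.4;-1 0 0 -0.5 0 0 -10.4;-1 0 0 0 0 0 -10.4;-1 0 0 0 0 0 -10.4;-1 0 0 0 0 0 -10.4;-1 0 0 0 0 0 -8;-1 0 0 0 0 0 0;-1 0 0 0 0 0 0"

```text
clock: 56.42
eef_pos: [455.2, -236.5, 233.9]
tcp_rot: [-3.139, 0.01, 3.055]
contact_force: [0.4, -0.5, -0.5]
opening: 1.001
```

move_arm --series "-1 -0.06 0.97 0 0 0 -0.4;-1 -0.06 0.97 0 0 0 -0.4;-1 -0.06 0.97 0 0 0 -0.4;-1 -0.06 0.97 0 0 0 -0.4;-1 -0.06 0.97 0 0 0 -0.4;-1 -0.06 0.97 0 0 0 -0.4;-1 -0.06 0.97 0 0 0 -0.4;-1 -0.06 0.97 0 0 0 -0.4;-1 -0.06 0.97 0 0 0 -0.4;-1 -0.06 0.97 0 0 0 -0.4;-1 -0.06 0.97 0 0 0 -0.4;-1 -0.06 0.97 0 0 0 -0.4;-1 -0.06 0.97 0 0 0 -0.4;-1 -0.06 0.97 0 0 0 -0.4;-1 0 0.8 0 0 0 0;-1 0 0 0 0 0 0"

```text
clock: 58.42
eef_pos: [523.5, 354.1, 234.9]
tcp_rot: [-3.138, 0.014, 3.11]
contact_force: [0.2, -0.7, -0.7]
opening: 1.001
```

move_arm --series "-1 0 0 0 0 0.8 3.7;-1 -0.85 0 0 0 0 0;-1 0 0 0.4 0 0 0;-1 0 0 0 0 0 0"

```text
clock: 58.92
eef_pos: [556.5, 348.0, 217.8]
tcp_rot: [-3.136, -0.002, 3.037]
contact_force: [-0.4, 0.1, -0.1]
opening: 1.001
```

move_arm --series "-1 0 0.06 0.5 0 0 0;-1 0 0 0.8 0 0 0;-1 0 0 0.65 0 0 0;-1 0 0 0.05 0 0 0;-1 0 0 0 0 0 0;1 0 0 0 0 0 0;1 0 0 0 0 0 0;1 0 0 0 0 0 0;1 0 0 0 0 0 0;1 0 0 0 0 0 0;1 0 0 0 0 0 0" --grip_force 60

```text
clock: 60.3
eef_pos: [555.0, 353.3, 137.0]
tcp_rot: [3.141, 0.0, 3.037]
contact_force: [1.0, 2.8, -3.6]
opening: 0.139
```

move_arm --series "1 0 -0.07 -0.125 0 0 0;1 0 -0.07 -0.125 0 0 0;1 0 -0.075 -0.125 0 0 0;1 0 -0.08 -0.12 0 0 0;1 0 -0.085 -0.12 0 0 0;1 0 -0.09 -0.115 0 0 0;1 0 -0.09 -0.115 0 0 0;1 0 -0.09 -0.1 0 0 0;1 0 -0.08 -0.09 0 0 0;1 0 -0.08 -0.09 0 0 0;1 0 0 0 0 0 0;1 0 0 0 0 0 0;1 0 0 0 0 0 0"

```text
clock: 61.92
eef_pos: [551.6, 318.3, 184.7]
tcp_rot: [3.141, 0.001, 3.036]
contact_force: [1.9, 1.6, -4.5]
opening: 0.138
```

```bash
python3 cat.py 11
```

```text
t61.92 [551.6 318.3 184.7] [3.141e+00 1.000e-03 3.036e+00] op0.138 F [ 1.9  1.6 -4.5] q [ 0.52  0.42  1.65  0.    1.07 -0.94]
tilt deg 15.592739461692823 R 216.5685597024643
top [(np.int32(16), [246.0, 194.0])]
```

move_arm --series "1 0 -0.045 -0.04 0 0 0;1 0 -0.045 -0.04 0 0 0;1 0 0 0 0 0 0;1 0 0 0 0 0 0;1 0 0 0 0 0 0;1 0 0 0 0 0 0;1 0 0 0 0 0 0;1 0 0 0 0 0 0"

```text
clock: 63.02
eef_pos: [551.3, 314.9, 187.9]
tcp_rot: [3.14, 0.001, 3.036]
contact_force: [1.7, 2.2, -5.2]
opening: 0.14
```

```bash
python3 cat.py 12
```

```text
t63.02 [551.3 314.9 187.9] [3.140e+00 1.000e-03 3.036e+00] op0.140 F [ 1.7  2.2 -5.2] q [ 0.52  0.41  1.65  0.    1.08 -0.95]
tilt deg 16.83545524927962 R 216.5486841279881
top [(np.int32(16), [246.0, 194.0])]
```

move_arm --series "1 0 -0.045 -0.04 0 0 0;1 0 -0.045 -0.04 0 0 0;1 0 0 0 0 0 0;1 0 0 0 0 0 0;1 0 0 0 0 0 0;1 0 0 0 0 0 0;1 0 0 0 0 0 0;1 0 0 0 0 0 0"

```text
clock: 64.12
eef_pos: [550.9, 311.2, 191.7]
tcp_rot: [3.14, 0.001, 3.036]
contact_force: [1.8, 2.2, -4.0]
opening: 0.138
```

```bash
python3 cat.py 13
```

```text
t64.12 [550.9 311.2 191.7] [3.140e+00 1.000e-03 3.036e+00] op0.138 F [ 1.8  2.2 -4. ] q [ 0.51  0.4   1.65  0.    1.08 -0.95]
tilt deg 18.247704786000753 R 216.7751189874569
top [(np.int32(16), [246.0, 194.0])]
```

move_arm --series "1 0 0 0 0 0 0;1 0 0 0 0 0 0;1 0 0 0 0 0 0;1 0 0 0 0 0 0;1 0 0 0 0 0 0;1 0 0 0 0 0 0;1 0 0 0 0 0 0;1 0 0 0 0 0 0;1 0 0 0 0 0 0;1 0 0 0 0 0 0"

```text
clock: 65.47
eef_pos: [550.9, 311.1, 191.7]
tcp_rot: [3.14, 0.001, 3.036]
contact_force: [1.4, 0.9, -4.0]
opening: 0.141
```

```bash
python3 cat.py 14
```

```text
t65.47 [550.9 311.1 191.7] [3.140e+00 1.000e-03 3.036e+00] op0.141 F [ 1.4  0.9 -4. ] q [ 0.51  0.4   1.65  0.    1.08 -0.95]
tilt deg 18.275177693930253 R 216.7030315809638
top [(np.int32(16), [246.0, 194.0])]
```

move_arm --series "1 0 -0.05 -0.04 0 0 0;1 0 -0.03 -0.03 0 0 0;1 0 0 0 0 0 0;1 0 0 0 0 0 0;1 0 0 0 0 0 0;1 0 0 0 0 0 0;1 0 0 0 0 0 0;1 0 0 0 0 0 0;1 0 0 0 0 0 0;1 0 0 0 0 0 0;1 0 0 0 0 0 0;1 0 0 0 0 0 0"

```text
clock: 67.08
eef_pos: [550.6, 307.8, 194.7]
tcp_rot: [3.14, 0.001, 3.036]
contact_force: [2.0, 1.6, -4.3]
opening: 0.139
```

```bash
python3 cat.py 15
```

```text
t67.08 [550.6 307.8 194.7] [3.140e+00 1.000e-03 3.036e+00] op0.139 F [ 2.   1.6 -4.3] q [ 0.51  0.4   1.66  0.    1.09 -0.96]
tilt deg 19.454254325564 R 216.79187771761727
top [(np.int32(16), [246.0, 194.0]), (np.int32(269), [250.0, 233.0])]
```

move_arm --series "1 0 0 0 0 0 0;1 0 0 0 0 0 0;1 0 0 0 0 0 0;1 0 0 0 0 0 0;1 0 0 0 0 0 0;1 0 0 0 0 0 0;1 0 0 0 0 0 0;1 0 0 0 0 0 0"

```text
clock: 68.18
eef_pos: [550.6, 307.8, 194.7]
tcp_rot: [3.14, 0.001, 3.036]
contact_force: [1.6, 2.0, -4.3]
opening: 0.139
```

move_arm --series "1 0 0.12 0.12 0 0 0;1 0 0.12 0.12 0 0 0;1 0 0.12 0.13 0 0 0;1 0 0.11 0.13 0 0 0;1 0 0.11 0.14 0 0 0;1 0 0.11 0.14 0 0 0;1 0 0.1 0.15 0 0 0;1 0 0.1 0.15 0 0 0;1 0 0.1 0.15 0 0 0;1 0 0.07 0.1 0 0 0;-1 0 0 0 0 0 0;-1 0 0 0 0 0 0;-1 0 0 0 0 0 0;-1 0 0 -0.5 0 0 0;-1 0 0 -1 0 0 0;-1 0 0 -0.8 0 0 0;-1 0 -1 0 0 0 0;-1 0 -1 0 0 0 0;-1 0 -1 0 0 0 0;-1 0 -1 0 0 0 0"

```text
clock: 70.68
eef_pos: [540.2, 192.1, 243.9]
tcp_rot: [3.135, 0.01, 3.039]
contact_force: [0.3, -0.5, -0.3]
opening: 1.0
```

move_arm --series "-1 0 -1 0 0 0 0;-1 0 -1 0 0 0 0;-1 0 0 0 0 0 10;-1 0 0 0 0 0 10;-1 0 0 0 0 0 10;-1 0 0 0 0 0 10;-1 0 0 0 0 0 10;-1 0 0 0 0 0 10;-1 0 0 0 0 0 10;-1 0 0 0 0 0 10;-1 0 0 0 0 0 8;-1 0 0 0 0 0 0"

```text
clock: 72.18
eef_pos: [535.3, 106.4, 265.1]
tcp_rot: [3.108, -0.013, 1.449]
contact_force: [0.1, 0.5, -1.5]
opening: 1.002
```

move_arm --series "-1 -0.3 0 0.8 2 -0.7 -0.9;-1 0 0 0.9 0 0 0;-1 0 0 0.9 0 0 0;-1 0 0 0.4 0 0 0;-1 0 0 0 0 0 0"

```text
clock: 72.8
eef_pos: [538.2, 94.9, 147.9]
tcp_rot: [3.135, -0.003, 1.481]
contact_force: [0.0, 0.4, -0.4]
opening: 0.999
```

```bash
python3 see.py w14; python3 - <<'E'
import cv2
f=cv2.imread('pics/w14.png');h=cv2.cvtColor(f,cv2.COLOR_BGR2HSV)
print([ (v,h[v,265].tolist()) for v in range(130,260,6)])
E
```

```text
t72.80 [538.2  94.9 147.9] [ 3.135e+00 -3.000e-03  1.481e+00] op0.999 F [ 0.   0.4 -0.4] q [0.17 0.33 1.88 0.   0.93 0.26]
px [271. 203.] W [533.9  98.6] LxW [63. 52.] ang -0.041 hsv [ 21. 106. 108.] tx 0.08 ty -0.12 az -2.8
[(130, [131, 15, 187]), (136, [130, 13, 182]), (142, [130, 13, 177]), (148, [130, 13, 176]), (154, [133, 13, 174]), (160, [131, 12, 175]), (166, [135, 12, 173]), (172, [9, 46, 88]), (178, [17, 124, 175]), (184, [18, 118, 117]), (190, [17, 129, 115]), (196, [17, 133, 117]), (202, [18, 126, 97]), (208, [61, 70, 76]), (214, [60, 65, 75]), (220, [64, 83, 74]), (226, [63, 73, 73]), (232, [110, 166, 106]), (238, [108, 188, 99]), (244, [108, 171, 103]), (250, [110, 164, 90]), (256, [109, 149, 60])]
```

```bash
python3 - <<'E'
from h import *
p=vision.camera_params('wrist');f=cv2.imread('pics/w14.png');h=cv2.cvtColor(f,cv2.COLOR_BGR2HSV).astype(int)
m=((h[...,0]>45)&(h[...,0]<80)&(h[...,1]>45)).astype(np.uint8); m[:190]=0;m[245:]=0;m[:,:190]=0;m[:,360:]=0
m=cv2.morphologyEx(m,cv2.MORPH_CLOSE,np.ones((9,9)));m=cv2.morphologyEx(m,cv2.MORPH_OPEN,np.ones((7,7)))
c=max(cv2.findContours(m,0,2)[0],key=cv2.contourArea); b=cv2.boxPoints(cv2.minAreaRect(c)); W=w(p,b,28);print(b.round(0).tolist(),W.round(0).tolist(),W.mean(0).round(1))
E
```

```text
[[238.0, 204.0], [309.0, 204.0], [309.0, 229.0], [238.0, 229.0]] [[506.0, 101.0, 28.0], [567.0, 95.0, 28.0], [566.0, 72.0, 28.0], [503.0, 77.0, 28.0]] [535.3  86.2  28. ]
```

move_arm --series "-1 -0.18 -0.1 0.7 0.3 0 0.3;-1 0 0 0.9 0 0 0;-1 0 0 0.9 0 0 0;-1 0 0 0.45 0 0 0;-1 0 0 0 0 0 0"

```text
clock: 73.47
eef_pos: [542.5, 89.8, 36.3]
tcp_rot: [3.125, -0.007, 1.479]
contact_force: [-1.1, 1.0, 0.1]
opening: 1.001
```

move_arm --series "-1 -0.1 -0.17 0 0.8 0 0;-1 0 0 0.4 0 0 0;-1 0 0 0.35 0 0 0;-1 0 0 0 0 0 0"

```text
clock: 73.97
eef_pos: [537.4, 86.8, 7.4]
tcp_rot: [3.135, -0.008, 1.48]
contact_force: [0.1, 0.0, 0.2]
opening: 0.999
```

move_arm --series "1 0 -0.03 0.05 0 0 0;1 0 0 0 0 0 0;1 0 0 0 0 0 0;1 0 0 0 0 0 0;1 0 0 0 0 0 0;1 0 0 -0.3 0 0 0;1 0 0 -0.8 0 0 0;1 0 0 -0.9 0 0 0;1 0 0 -0.4 0 0 -6.8;1 -0.95 -0.24 0 0 0 0;1 -0.95 -0.24 0 0 0 0;1 -0.95 -0.24 0 0 0 0;1 -0.95 -0.24 0 0 0 0;1 -0.95 -0.24 0 0 0 0;1 -0.95 -0.24 0 0 0 0;1 -0.95 -0.24 0 0 0 0;1 -0.95 -0.24 0 0 0 0;1 -0.95 -0.24 0 0 0 0;1 -0.5 -0.1 0 0 0 0"

```text
clock: 76.35
eef_pos: [457.5, -289.0, 113.1]
tcp_rot: [3.122, -0.004, 1.606]
contact_force: [1.1, 0.6, -0.6]
opening: 0.731
```

move_arm --series "1 0 0 0.3 0.7 0 0;1 0 0 0 0 0 0"

```text
clock: 76.6
eef_pos: [457.5, -289.8, 101.5]
tcp_rot: [3.134, -0.004, 1.604]
contact_force: [0.6, 0.1, -0.5]
opening: 0.738
```

move_arm --series "1 0 0 0.8 0 0 0.4;1 0 0 0.8 0 0 0;1 0 0 0.4 0 0 0;1 0 0 0 0 0 0;1 0 0 0 0 0 0"

```text
clock: 77.22
eef_pos: [460.4, -286.4, 21.5]
tcp_rot: [3.133, -0.003, 1.601]
contact_force: [0.1, 0.7, -0.9]
opening: 0.737
```

```bash
python3 fr.py -52.5 -50 w15
```

```text
t77.22 [ 460.4 -286.4   21.5] [ 3.133e+00 -3.000e-03  1.601e+00] op0.737 F [ 0.1  0.7 -0.9] q [-0.56  0.51  1.96  0.01  0.66 -0.6 ]
target [ 457.7 -285.4    6. ] tx 0.03 ty -0.07 yawerr 0.004
[[347.0, 228.0], [199.0, 228.0]]
```

Grasp TCP was ≈5.5, so place at ≈7.5.

move_arm --series "1 0.03 -0.07 0.1 0 0 0;1 0 0 0.1 0 0 0;1 0 0 0.1 0 0 0;1 0 0 0.05 0 0 0;1 0 0 0 0 0 0;1 0 0 0 0 0 0"

```text
clock: 78.03
eef_pos: [458.4, -286.0, 8.3]
tcp_rot: [3.13, -0.002, 1.6]
contact_force: [0.3, 0.2, -1.6]
opening: 0.73
```

Release, lift, and back away to view the tray from above.

move_arm --series "1 0 0 0.02 0 0 0;-1 0 0 0 0 0 0;-1 0 0 0 0 0 0;-1 0 0 -0.3 0 0 0;-1 0 0 -0.8 0 0 0;-1 0 0 -0.9 0 0 0;-1 0 0 -0.9 0.3 0 0;-1 0 0 -0.9 0 0 0;-1 0.2 0.8 -0.9 0 0 0;-1 0 0.5 -0.8 0 0 0;-1 0 0 0 0 0 0;-1 0 0 0 0 0 0"

```text
clock: 79.53
eef_pos: [508.4, -276.3, 241.6]
tcp_rot: [3.132, 0.001, 1.6]
contact_force: [-0.2, -0.6, -0.4]
opening: 1.0
```

```bash
python3 - <<'E'
from h import *
s=st(); p,f=grab('wrist','w16')
O=np.array([508.9,-234.1]);a=.026
T=lambda x,y,z=6:[O[0]+x*np.cos(a)-y*np.sin(a),O[1]+x*np.sin(a)+y*np.cos(a),z]
h=cv2.cvtColor(f,cv2.COLOR_BGR2HSV); A=np.array([[np.cos(a),np.sin(a)],[-np.sin(a),np.cos(a)]])
for x in(52.5,-52.5):
  for y in(50,0,-50):
    P=px(p,[T(x+48,y+24,30),T(x-48,y+24,30),T(x-48,y-24,30),T(x+48,y-24,30)])
    f2=f.copy(); cv2.polylines(f2,[P.astype(np.int32)],True,(255,255,0),1) if 0 else 0
    m=((h[...,1]>60)|(h[...,2]<60)).astype(np.uint8); reg=m*0; cv2.fillPoly(reg,[P.astype(np.int32)],1); m=cv2.morphologyEx(m*reg,cv2.MORPH_OPEN,np.ones((7,7)))
    cs=cv2.findContours(m,0,2)[0]
    if not cs: print(x,y,'none');continue
    c=max(cs,key=cv2.contourArea).reshape(-1,2); W=(w(p,c,30)[:,:2]-O)@A.T; rc=cv2.minAreaRect(W.astype(np.float32)); print(x,y,'seen',np.round(rc[0],1),np.round(rc[1],0),round(rc[2],1))
    # gold band excluded; model render: predicted silhouette bbox
for q in [T(sx,sy) for sx in(92.5,-92.5) for sy in(70,-70)]: 
    u=px(p,q)[0].astype(int); cv2.circle(f,tuple(int(v) for v in u),2,(255,255,0),-1)
for x in(52.5,-52.5):
  for y in(50,0,-50):
    b=np.array([T(x+sx*32,y+sy*12,30) for sx,sy in((1,1),(-1,1),(-1,-1),(1,-1))]); cv2.polylines(f,[px(p,b).round().astype(np.int32)],True,(255,0,255),1)
o=np.zeros((560,660,3),np.uint8);o[:420,:560]=f;g=grab('top')[1];o[420:,:260]=cv2.resize(g[180:280,120:300],(260,140));cv2.imwrite('pics/w16.png',o)
E
```

```text
t79.53 [ 508.4 -276.3  241.6] [3.132e+00 1.000e-03 1.600e+00] op1.000 F [-0.2 -0.6 -0.4] q [-0.5   0.27  1.73  0.    1.14 -0.53]
52.5 50 seen [51.5 47.9] [64. 22.] 0.3
52.5 0 seen [68.6  6.3] [19. 10.] 0.2
52.5 -50 seen [ 55.3 -49.7] [67. 26.] 0.1
-52.5 50 seen [-54.9  52.2] [23. 67.] 89.0
-52.5 0 seen [-52.7  -0.1] [64. 24.] 0.2
-52.5 -50 seen [-52.4 -51.6] [61. 20.] 0.1
```

View pics/w16.png

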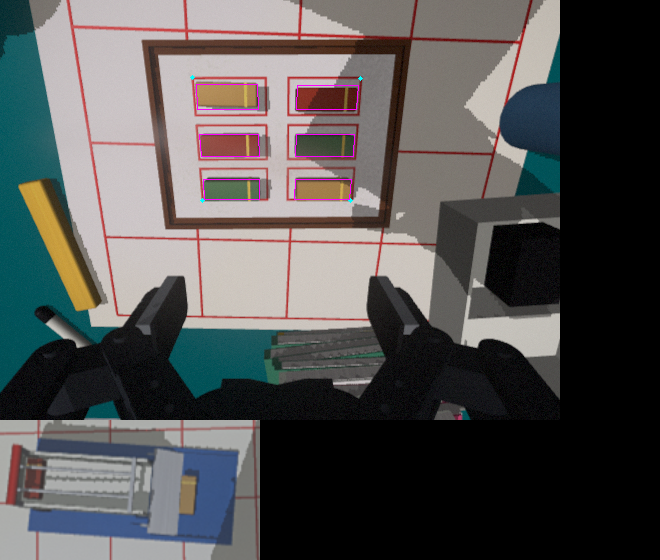

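```bash
python3 -c "
from rig import r
print(r.sign_off())"
```

```text
the job is handed in; nothing more can be done
None
```

I filled the lesson tray and handed the job in at about 80 s of the 210 s allowed. Five bin stones were added to the one already lying there.

- **Feeding:** I raised the bin three times, to about 12°, 15° and 19°, and two stones slid out each time. The catch tray never held more than two stones.
- **Final placement:** The last wrist picture shows all six stones in their frames. For five of them the measured centres are within about 3 mm of the marks, and their lengths are within about 1° of the tray's x axis. The automatic measurement failed for the sixth, the shadowed green stone in the middle of the far row. By eye it matches the drawn target outline, and its release pose read within 2 mm of the place point.
- **Everything else:** The last top picture shows the bin level, with one red stone left in the bin and one sand-coloured stone in the catch tray. The gripper was open and clear of everything. I saw no sign that a tray stone had been knocked or that the grip had slipped. I never worked near the ink bottle or the eraser, but I did not measure their positions at the end.

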